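# Tip the lid off the kit tub, rack it and restock the auto-injector

### The arm

A 6-joint arm with a two-finger parallel gripper is mounted at the origin on the work surface. World frame = base frame: x ahead of the robot, y to its left, z up, the work surface at z = 0. Lengths are in m, angles in rad, forces in N, time in s.
With the tool pointing down it reaches from about 0.425 to 0.95 m from the base axis. Payload 3.5 kg.
Tool frame: the origin (TCP) lies between the finger pads; the fingertips stand 25 mm ahead of it and the grasp point (between the pads) lies 6 mm ahead of it (ctrl.finger_overhang is the distance from the TCP to the fingertips, in m); x points along the fingers, y is the direction in which the jaws open and shut, and the axes are right-handed (so a half turn about x gives the same grasp; the last joint's range is limited). The gripper opens to 85 mm and grips with 20 to 120 N. Pads are 22 mm wide; open, the fingers measure 114 mm over their backs; the gripper's body (76 mm by 85 mm) begins 54 mm behind the grasp point. The pads swing forward as they close: fully open they stand 13 mm farther back than shut.
Start: joints at [1.179, 0.286, 1.577, -0, 1.279, -0.15], TCP at [0.162, 0.655, 0.256] pointing down, gripper open.
Joint ranges: [-2.77, 2.77], [-0.9, 2.22], [0.21, 2.48], [-1.53, 4.67], [0.24, 2.81], [-2.84, 2.84]. Speed limits (rad/s): [2.79, 2.79, 3.14, 3.14, 3.14, 3.14].

### API

Orientations are given as a unit quaternion [x, y, z, w].
In Python, from plant import ctrl gives the robot as it stands.
- The arm moves only by the tool play_rows, never from a script. Its argument "targets" is a list of rows, each an object with "delta_pos": the shift along the world's x, y, z normalised to -1 to 1, where 1 is 1000 mm, a list of three; "delta_rot": the turn, a rotation vector about the world's x, y, z normalised to -1 to 1, where 1 is pi rad, a list of three; "claw": the finger opening in mm, from 0 to 85.4. In form: [{"delta_pos": [tx, ty, tz], "delta_rot": [wx, wy, wz], "claw": claw}, ...]. A call has 1 to 20 rows; each row is the pose to reach, as a shift and turn from the pose measured when the call began, turning the shorter way round; what a row does not reach only later rows make up. A row lasts 1/12 s, in which the tool goes at most 41.7 mm and 7.16 degrees, less where a joint would pass 70% of its speed; a pose out of reach is approached as far as the arm can. A call with a number of a shift or a turn outside -1 to 1 is refused whole. A call with a gripper value outside its range is refused whole. The fingers move at their own pace and stop on an object; "newtons" is the grip in N (left out, the last holds). Time passes only in rows, so rows that repeat a pose let the fingers close. It gives the time, the measured TCP pose, the force and the opening at its end, in the units of the state.
- ctrl.get_state(): the state, without advancing time (a new reading comes with each control period).
- ctrl.read_camera(name): name is "scene" or "top"; returns the picture (420x560x3 uint8, blue, green, red); there is no depth.
- ctrl.calibration(name): a dict with "fx", "fy", "cx", "cy" (pixels), "camera_from_world" (4x4, takes a point from world to camera coordinates). Camera axes: x right, y down, z forward; pixel columns grow to the right and rows downward; lengths in m; the calibration is good to about 2 mm. A picture is of the moment at which its call begins. calibration takes no time and is no camera call.
- ctrl.sign_off(): hands the job in, once; it reports no verdict.
The state is a dict: "time": time; "qpos": joint angles; "dq": joint speeds; "joint_efforts": joint torques, N m; "eef_pos": TCP position; "tcp_rot": TCP orientation; "contact_force": force on the tool from outside, world axes, zero at the start; "wrist_torque": the same for the moment, N m; "opening": opening from 0.0 (shut) to 1.0 (fully open).
Only numpy, scipy, OpenCV 4.12 (cv2) and the standard library are available. Lean on these libraries where they do the work, as an engineer would, in place of code of your own. Each camera call takes 0.05 s, during which the arm holds its last target. There are 200 camera calls.

### The job

Restock the red kit tub: lift its loose lid by the black ball knob so that it tips up about its rear edge and leans back, past upright, on the tub's two steel uprights, and let go of it there. Then take the lid afresh by its upper edge (the knob lets it swing), lift it off and stand it upright in the slot of the blue lid rack, and only then lay the orange auto-injector flat on the floor inside the tub. Lower things rather than dropping them, and leave the reflex hammer, pill organiser and nebuliser cup where they are.

Things in the scene. Friction and masses are not known exactly. Their poses are not given: they have to be found in the camera images.
- tub: Red open tub fixed to the counter, 130 (x) x 180 (y) x 70 mm high, inside 122 x 172 mm, floor 4 to 5 mm thick. Origin: centre of the box's underside; +x points to its rear, z up. Behind the box a solid ledge, level with the rim (z = 70 mm), runs from x = 65 to 115 mm and carries the lid rest.
- tub_rest (a point): Point on the ledge midway between the feet of two steel uprights, at (89, 0, 70) mm in the tub's frame. The uprights stand at y = -60 and +60 mm, 16 mm wide in y, 10 mm thick, 95 mm long, leaning back 12 degrees; their front faces start at this x. The lid, tipped past upright, leans back on them with its rear edge standing on the ledge.
- lid: White lid, a plate 150 (x) x 176 (y) x 8 mm, 0.2 to 0.3 kg, loose on the tub's rim, centred and with its axes along the tub's at the start. Origin: centre of the plate's underside, z to the knob side. Under it a 6 mm deep locating rim, outer size 115 x 164 mm, sits in the tub's mouth with 3 to 4 mm play. Front edge (-x) overhangs the tub by 10 mm, rear edge (+x) lies on the ledge.
- lid_knob (a point): Centre of the black ball knob, 20 mm diameter, on a thin stem, at (-35, 0, 26) mm in the lid's frame: 18 mm above the plate's top, 110 mm from its rear edge. Pinched across the lid's y axis it lets the lid swing freely.
- lid_edge (a point): Middle of the lid's front edge, mid-thickness, at (-75, 0, 4) mm in the lid's frame: the upper edge once the lid leans on the uprights. From this edge the plate is bare for 30 mm on the knob side and 17 mm on the underside.
- lid_foot (a point): Middle of the lid's rear edge on its underside, at (75, 0, 0) mm in the lid's frame: the edge it tips about.
- rack: Lid rack fixed to the counter: aluminium base 110 (x) x 130 (y) x 8 mm with two upright blue walls, 120 mm long (y), 6 mm thick. Origin: centre of the underside, z up. The lid stands between the walls on its rear edge, either face forward, centred along y.
- rack_slot (a point): Centre of the slot's floor, 8 mm above the rack's underside; axes as the rack's. The slot runs along y, is 22 mm wide and open at both ends; 42 mm above its floor the walls flare outward by 35 degrees to a mouth about 45 mm wide, 60 mm above the floor.
- injector: Orange auto-injector with a blue cap at +x and a grey end, lying flat: 140 (x) x 28 (y) x 26 (z) mm, flat sides, about 90 g. Origin: centre of its underside, x along its length. It fits into the tub lengthways along the tub's y.
- hammer: Chrome reflex hammer with a black head, 190 mm long along x, 50 mm wide head, 20 mm high; origin below its middle. Bystander.
- organiser: White pill organiser with seven compartments, 45 (x) x 160 (y) x 23 mm; origin centre of underside. Bystander.
- nebuliser: Clear nebuliser cup with a white collar and spout, 62 mm diameter, 85 mm high; origin centre of underside. Bystander.
Mind the look-alikes: they are no part of the job. Several things have the shape of the injector; the one meant has the colours described above.

How it is judged:
By the outcome, as a careful person would: the job done as asked, in the order asked, and still so for the second after the job is handed in, with the robot touching nothing.
It also fails if it takes over 72 s, if anything falls off the work surface, if the arm or the gripper's body presses on something with over 40 N, if the wrist force passes 120 N, or if a joint passes its speed limit or range.

## Working session

There is one attempt and no reset: what is moved stays moved. The work goes in short steps, Python scripts to look and compute and a tool call to move; the robot and the scene stay as the last step left them, time stands still between calls to the robot, and variables do not carry over. Pictures are saved under pics/ and viewed, about 8 in all and at most 12, crops included, and the job is handed in when it is done.

Besides the shell and the picture viewer there is one more tool, called after ">>>" as name([rows], argument=value, ...), one row to a line, values as JSON. play_rows: Moves the arm, as the interface text tells. Its arguments: {"type":"object","properties":{"targets":{"type":"array"},"newtons":{"type":"number"}},"required":["targets"]}

```bash
mkdir -p pics; ls
cat > h.py <<'E'
import numpy as np, cv2
from plant import ctrl
from scipy.spatial.transform import Rotation as R
def cal(n):
    c=ctrl.calibration(n); K=np.array([[c['fx'],0,c['cx']],[0,c['fy'],c['cy']],[0,0,1]]); return K,np.array(c['camera_from_world'])
def ray(n,px):
    K,T=cal(n); px=np.atleast_2d(px).astype(float)
    d=np.linalg.inv(K)@np.c_[px,np.ones(len(px))].T
    return -T[:3,:3].T@T[:3,3], (T[:3,:3].T@d).T
def onz(n,px,z):
    o,d=ray(n,px); return o+d*((z-o[2])/d[:,2])[:,None]
def proj(n,P):
    K,T=cal(n); P=np.atleast_2d(P); c=T[:3,:3]@P.T+T[:3,3:]; p=K@c; return (p[:2]/p[2]).T
def tri(a,pa,b,pb):
    o1,d1=ray(a,pa);o2,d2=ray(b,pb);d1=d1[0];d2=d2[0]
    s=np.linalg.lstsq(np.c_[d1,-d2],o2-o1,rcond=None)[0]; p,q=o1+d1*s[0],o2+d2*s[1]
    return (p+q)/2,np.linalg.norm(p-q)
E
python3 - <<'E'
from h import *
for n in('scene','top'):
    im=ctrl.read_camera(n); cv2.imwrite(f'pics/{n}0.png',im); K,T=cal(n); print(n,K[0,0],(-T[:3,:3].T@T[:3,3]).round(3),T[:3,:3].round(2).tolist())
s=ctrl.get_state(); print(s)
E
```

```text
pics
scene 494.2690328070831 [ 1.091 -0.551  1.337] [[0.68, 0.73, 0.01], [0.62, -0.57, -0.53], [-0.38, 0.37, -0.85]]
top 502.9850514752103 [0.233 0.021 1.37 ] [[-0.07, -1.0, -0.0], [-0.97, 0.07, -0.22], [0.22, -0.01, -0.97]]
{'time': 0.1, 'qpos': array([ 1.17899630e+00,  2.87120902e-01,  1.57805008e+00,  1.91908445e-05,
        1.27858799e+00, -1.49971969e-01]), 'dq': array([-1.28501118e-03, -2.72385213e-03, -2.17235144e-03, -4.12617066e-05,
        3.33933102e-03,  1.52475955e-03]), 'joint_efforts': array([ 6.02256332e-04, -4.07298911e+01, -2.93698418e+01, -1.57244804e-04,
        3.45679378e-03, -1.21729980e-05]), 'eef_pos': array([0.16138606, 0.65486217, 0.25504567]), 'tcp_rot': array([ 0.0845566 ,  0.70215461, -0.08602908,  0.7017322 ]), 'contact_force': array([-0.46505201,  0.48420802,  0.23840845]), 'wrist_torque': array([ 0.00634246, -0.0356336 ,  0.03448032]), 'opening': 1.0007889199622477}
```

View pics/scene0.png

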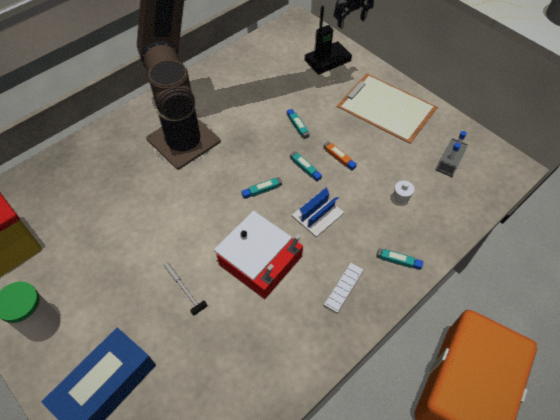

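View pics/top0.png

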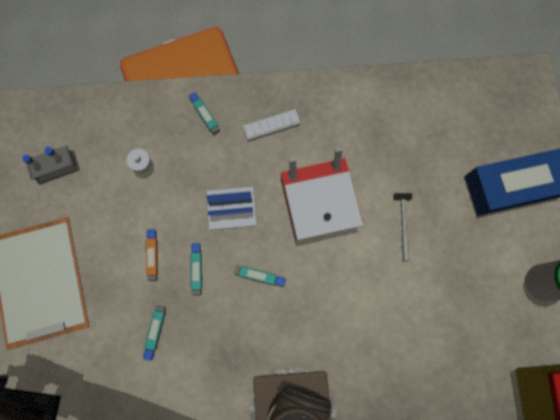

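Scene view: the injector candidates are orange at (340,155), and teal at (297,123), (306,165), (262,187) and (400,258). The orange one, top (152,255), matches the description. The lid's knob is at scene (243,234), top (327,217), and the rack is at top (231,208).

```bash
cat > m.py <<'E'
from h import *
t=cv2.imread('pics/top0.png');s=cv2.imread('pics/scene0.png')
def big(mask,box):
    m=np.zeros_like(mask);x0,y0,x1,y1=box;m[y0:y1,x0:x1]=mask[y0:y1,x0:x1]
    c=max(cv2.findContours(m,0,2)[0],key=cv2.contourArea); M=cv2.moments(c)
    return c,np.array([M['m10'],M['m01']])/M['m00']
def hsv(i):return cv2.cvtColor(i,cv2.COLOR_BGR2HSV)
ht,hs=hsv(t),hsv(s)
# knob
kt=big((ht[...,2]<60).astype(np.uint8),(315,205,340,230)); ks=big((hs[...,2]<70).astype(np.uint8),(235,225,252,245))
print('knob px',kt[1],ks[1],'3d',tri('top',kt[1],'scene',ks[1]),'onz .096',onz('top',kt[1],.096),onz('scene',ks[1],.096))
def quad(name,mask,box,z):
    c,_=big(mask,box); r=cv2.minAreaRect(c); p=cv2.boxPoints(r); w=onz(name,p,z)
    print(name,'ctr',w.mean(0).round(4),'sides',np.linalg.norm(w-np.roll(w,-1,0),axis=1).round(3),'ang',[round(float(np.degrees(np.arctan2(*(w[(i+1)%4]-w[i])[[1,0]]))),1) for i in range(2)]); return p
lid=((ht[...,1]<60)&(ht[...,2]>145)).astype(np.uint8)
lid=cv2.morphologyEx(lid,cv2.MORPH_CLOSE,np.ones((15,15)))
pl=quad('top',lid,(275,170,370,250),.078)
red=(((ht[...,0]<8)|(ht[...,0]>172))&(ht[...,1]>130)&(ht[...,2]>60)).astype(np.uint8)
quad('top',red,(270,150,370,240),.07)
org=((ht[...,0]>5)&(ht[...,0]<20)&(ht[...,1]>140)&(ht[...,2]>80)).astype(np.uint8); blu=((ht[...,0]>105)&(ht[...,0]<130)&(ht[...,1]>120)).astype(np.uint8)
c1=big(org,(135,225,170,285))[1]; c2=big(blu,(140,220,165,245))[1]
print('org,cap',c1,c2,onz('top',c1,.026),onz('top',c2,.026))
io=((ht[...,1]>110)&(ht[...,2]>60)).astype(np.uint8); io=cv2.morphologyEx(io,cv2.MORPH_CLOSE,np.ones((15,15)))
quad('top',io,(135,222,170,290),.02)
wh=((ht[...,2]>120)&(ht[...,1]<60)).astype(np.uint8)|blu; wh=cv2.morphologyEx(wh,cv2.MORPH_CLOSE,np.ones((11,11)))
quad('top',wh,(195,180,265,235),.008)
def up(i,x0,y0,x1,y1):return cv2.resize(i[y0:y1,x0:x1],None,fx=4,fy=4,interpolation=cv2.INTER_CUBIC)
a=up(t,195,150,375,250); b=up(s,285,130,365,240)[:400]
a=np.vstack([a,up(t,135,225,315,272)]); cv2.imwrite('pics/c1.png',a)
E
python3 m.py
```

```text
knob px [326.75438596 216.38596491] [243.36752137 233.63247863] 3d (array([ 0.48276287, -0.12542061,  0.08999826]), np.float64(0.0018220792367636247)) onz .096 [[ 0.48209594 -0.12398195  0.096     ]] [[ 0.48519572 -0.12822847  0.096     ]]
top ctr [ 0.503  -0.1296  0.078 ] sides [0.222 0.207 0.214 0.207] ang [-94.1, 173.6]
top ctr [ 0.6137 -0.1042  0.07  ] sides [0.18  0.035 0.179 0.035] ang [-81.2, -173.9]
org,cap [151.92088197 256.64850843] [150.5        233.06504065] [[0.41967507 0.34568278 0.026     ]] [[0.48406126 0.3484969  0.026     ]]
top ctr [0.4325 0.3494 0.02  ] sides [0.027 0.122 0.027 0.122] ang [-94.1, 179.0]
top ctr [0.546  0.1327 0.008 ] sides [0.194 0.154 0.189 0.154] ang [-94.1, 176.2]
```

View pics/c1.png

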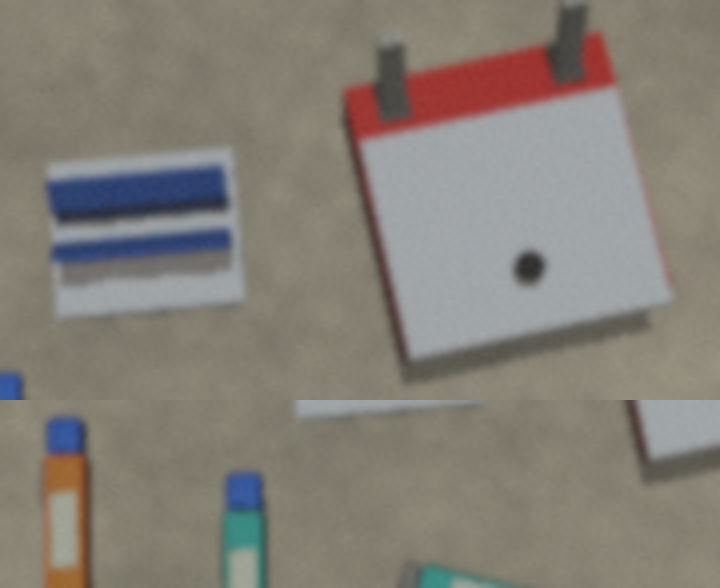

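The crop confirms the orange body with a blue cap. Lid corners in the crop are (360,138), (618,85), (672,298) and (408,360). Rack base corners are (48,163), (233,148), (243,300) and (58,318).

```bash
cat > m2.py <<'E'
from h import *
def show(l,c,off,z):
    p=(np.array(c)+.5)/4-.5+np.array(off); w=onz('top',p,z); d=np.roll(w,-1,0)-w
    print(l,'ctr',w.mean(0).round(4),'sides',np.linalg.norm(d,axis=1).round(3),'ang',np.degrees(np.arctan2(d[:,1],d[:,0])).round(1)); return w
show('lid',[(360,138),(618,85),(672,298),(408,360)],(195,150),.078)
show('rack',[(48,163),(233,148),(243,300),(58,318)],(195,150),.008)
show('rackwalltop',[(47,180),(224,166),(231,232),(52,247)],(195,150),.068)
print('ledge rear',onz('top',np.array([(345,88),(602,35)])/4+np.array((195,150)),.07))
t=cv2.imread('pics/top0.png');h=cv2.cvtColor(t,cv2.COLOR_BGR2HSV)
m=((h[...,1]<40)&(h[...,2]>140)).astype(np.uint8)
m[:170]=0;m[250:]=0;m[:,:275]=0;m[:,370:]=0
c=max(cv2.findContours(m,0,2)[0],key=cv2.contourArea);r=cv2.minAreaRect(c);w=onz('top',cv2.boxPoints(r),.078);d=np.roll(w,-1,0)-w
print('lidseg',w.mean(0),np.linalg.norm(d,axis=1),np.degrees(np.arctan2(d[:,1],d[:,0])))
E
python3 m2.py
python3 - <<'E'
import sys;sys.path.insert(0,'.')
from h import *
t=cv2.imread('pics/top0.png');h=cv2.cvtColor(t,cv2.COLOR_BGR2HSV)
m=((h[...,1]>110)&(h[...,2]>60)).astype(np.uint8)
# print a column profile of the injector's extent
for y in range(226,284,4): print(y,np.where(m[y,138:168])[0]+138 if m[y,138:168].any() else None, h[y,151])
print(onz('top',[(150.5,229.5),(152,279.5)],.013), onz('top',[(150.5,230),(152,280)],.026))
E
```

```text
lid ctr [ 0.5185 -0.1199  0.078 ] sides [0.176 0.148 0.177 0.152] ang [ -82.1 -172.2   99.2    7.5]
rack ctr [0.5433 0.1286 0.008 ] sides [0.13  0.109 0.128 0.11 ] ang [ -89.3 -179.8   91.5    1.3]
rackwalltop ctr [0.5473 0.1276 0.068 ] sides [0.118 0.045 0.119 0.046] ang [ -89.5 -177.6   90.8    1.8]
ledge rear [[ 0.6173102  -0.01620567  0.07      ]
 [ 0.64201198 -0.19236322  0.07      ]]
lidseg [ 0.51767428 -0.12207281  0.078     ] [0.18363497 0.14863107 0.17915587 0.14762589] [ -81.62962033 -174.30702077   98.09423784    7.41489901]
226 None [ 22  36 136]
230 [148 149 150 151 152 153 154] [111 143 144]
234 [147 148 149 150 151 152 153 154] [110 165 158]
238 None [166  66 109]
242 [146 147 148 149 150 151 152 153 154 155 156] [ 15 168 159]
246 [146 147 148 149 150 151 152 153 154 155 156] [ 15 153 155]
250 [155 156] [ 37  20 162]
254 [155 156] [ 39  22 163]
258 [155 156] [ 39  22 161]
262 [155 156] [ 42  23 166]
266 [154 155 156] [ 17  63 155]
270 [146 147 148 149 150 151 152 153 154 155 156] [ 15 174 155]
274 [147 148 149 150 151 152 153 154 155 156] [ 14 158 136]
278 None [36 13 96]
282 None [ 23  36 122]
[[0.49639459 0.35151358 0.013     ]
 [0.36002423 0.34960082 0.013     ]] [[0.4924937  0.34836669 0.026     ]
 [0.35748925 0.3464722  0.026     ]]
```

```bash
cat >> h.py <<'E'
PSI=np.radians(8.); EX=np.array([np.cos(PSI),np.sin(PSI),0]); EY=np.array([-np.sin(PSI),np.cos(PSI),0]); EZ=np.array([0,0,1.])
TUB=np.array([.5178,-.1205,0]); FOOT=TUB+.075*EX+.07*EZ
def tool(beta,jaw,ex=EX):  # jaw: 'x' or 'y' of frame ex; beta = tilt of body toward +ex (deg)
    b=np.radians(beta); ey=np.cross(EZ,ex); x=-np.sin(b)*ex-np.cos(b)*EZ
    y=ey if jaw=='y' else np.cross(x,ey)
    return np.c_[x,y,np.cross(x,y)]
def delta(p,Rm,s=None):
    s=s or ctrl.get_state(); c=R.from_quat(s['tcp_rot']); best=None
    for q in (Rm,Rm@np.diag([1,-1,-1])):
        v=(R.from_matrix(q)*c.inv()).as_rotvec()/np.pi
        if best is None or np.linalg.norm(v)<np.linalg.norm(best): best=v
    return (np.array(p)-s['eef_pos']).round(4).tolist(),best.round(4).tolist()
def st():
    s=ctrl.get_state(); print('t',round(s['time'],2),'q',s['qpos'].round(2),'p',s['eef_pos'].round(4),'f',s['contact_force'].round(1),'open',round(s['opening']*85.4,1)); m=R.from_quat(s['tcp_rot']).as_matrix(); print('x',m[:,0].round(3),'y',m[:,1].round(3)); return s
def knob(th,beta,D=.0115):
    t=np.radians(th); k=FOOT+EX*(-.110*np.cos(t)+.026*np.sin(t))+EZ*(.110*np.sin(t)+.026*np.cos(t))
    return k, k-D*tool(beta,'y')[:,0]
E
python3 - <<'E'
from h import *
st(); k,p=knob(0,0); print(k,p)
print(delta(p+[0,0,.08],tool(0,'y')),delta(p,tool(0,'y')))
E
```

```text
t 0.1 q [ 1.18  0.29  1.58  0.    1.28 -0.15] p [0.1614 0.6549 0.255 ] f [-0.5  0.5  0.2] open 85.5
x [-0.001 -0.002 -1.   ] y [ 0.239  0.971 -0.002]
[ 0.48314062 -0.12537106  0.096     ] [ 0.48314062 -0.12537106  0.1075    ]
([0.3218, -0.7802, -0.0675], [0.0007, -0.0001, 0.1214]) ([0.3218, -0.7802, -0.1475], [0.0007, -0.0001, 0.1214])
```

>>> play_rows([
  {"delta_pos": [0.2,-0.2,0],"delta_rot": [0,0,0.04],"claw": 50},
  {"delta_pos": [0.3,-0.3,0],"delta_rot": [0,0,0.12],"claw": 50},
  {"delta_pos": [0.33,-0.4,0],"delta_rot": [0.0007,0,0.1214],"claw": 50},
  {"delta_pos": [0.33,-0.4,0],"delta_rot": [0.0007,0,0.1214],"claw": 50},
  {"delta_pos": [0.33,-0.4,0],"delta_rot": [0.0007,0,0.1214],"claw": 50},
  {"delta_pos": [0.33,-0.4,0],"delta_rot": [0.0007,0,0.1214],"claw": 50},
  {"delta_pos": [0.33,-0.4,0],"delta_rot": [0.0007,0,0.1214],"claw": 50},
  {"delta_pos": [0.33,-0.4,0],"delta_rot": [0.0007,0,0.1214],"claw": 50},
  {"delta_pos": [0.33,-0.4,0],"delta_rot": [0.0007,0,0.1214],"claw": 50},
  {"delta_pos": [0.33,-0.4,0],"delta_rot": [0.0007,0,0.1214],"claw": 50},
  {"delta_pos": [0.3218,-0.7802,-0.0675],"delta_rot": [0.0007,0,0.1214],"claw": 40},
  {"delta_pos": [0.3218,-0.7802,-0.0675],"delta_rot": [0.0007,0,0.1214],"claw": 40},
  {"delta_pos": [0.3218,-0.7802,-0.0675],"delta_rot": [0.0007,0,0.1214],"claw": 40},
  {"delta_pos": [0.3218,-0.7802,-0.0675],"delta_rot": [0.0007,0,0.1214],"claw": 40},
  {"delta_pos": [0.3218,-0.7802,-0.0675],"delta_rot": [0.0007,0,0.1214],"claw": 40},
  {"delta_pos": [0.3218,-0.7802,-0.0675],"delta_rot": [0.0007,0,0.1214],"claw": 40},
  {"delta_pos": [0.3218,-0.7802,-0.0675],"delta_rot": [0.0007,0,0.1214],"claw": 40},
  {"delta_pos": [0.3218,-0.7802,-0.0675],"delta_rot": [0.0007,0,0.1214],"claw": 40},
  {"delta_pos": [0.3218,-0.7802,-0.0675],"delta_rot": [0.0007,0,0.1214],"claw": 40},
  {"delta_pos": [0.3218,-0.7802,-0.0675],"delta_rot": [0.0007,0,0.1214],"claw": 40},
], newtons=40)

```text
time: 1.77
eef_pos: [0.4761, -0.0742, 0.1949]
tcp_rot: [-0.049, 0.706, 0.049, 0.705]
contact_force: [2.2, 0.0, 0.4]
opening: 0.467
```

Run:
```python
from h import *
st(); k,p=knob(0,0); print(delta(p+[0,0,.02],tool(0,'y')),delta(p,tool(0,'y')))
a=ctrl.read_camera('scene')[190:300,190:310]; cv2.imwrite('pics/s1.png',cv2.resize(a,None,fx=5,fy=5,interpolation=2))
```

```text
t 1.77 q [-0.37 -0.09  2.1  -0.    1.13 -2.08] p [ 0.4761 -0.0742  0.1949] f [2.2 0.  0.4] open 39.8
x [-0.  0. -1.] y [-0.139  0.99   0.   ]
([0.007, -0.0512, -0.0674], [-0.0, -0.0001, 0.0001]) ([0.007, -0.0512, -0.0874], [-0.0, -0.0001, 0.0001])
```

>>> play_rows([
  {"delta_pos": [0.007,-0.0512,-0.03],"delta_rot": [0,0,0],"claw": 40},
  {"delta_pos": [0.007,-0.0512,-0.0674],"delta_rot": [0,0,0],"claw": 40},
  {"delta_pos": [0.007,-0.0512,-0.0674],"delta_rot": [0,0,0],"claw": 40},
  {"delta_pos": [0.007,-0.0512,-0.0674],"delta_rot": [0,0,0],"claw": 40},
  {"delta_pos": [0.007,-0.0512,-0.0674],"delta_rot": [0,0,0],"claw": 40},
])

```text
time: 2.23
eef_pos: [0.4831, -0.131, 0.126]
tcp_rot: [-0.048, 0.707, 0.046, 0.704]
contact_force: [0.2, -0.7, 1.0]
opening: 0.468
```

Run:
```python
from h import *
st(); k,p=knob(0,0); print(delta(p,tool(0,'y')))
a=ctrl.read_camera('scene')[190:300,190:310]; cv2.imwrite('pics/s1.png',cv2.resize(a,None,fx=5,fy=5,interpolation=2))
print((proj('scene',k)-[190,190])*5, (proj('scene',TUB+.115*EX+.07*EZ)-[190,190])*5)
```

```text
t 2.23 q [-0.47  0.05  2.1  -0.01  0.99 -2.17] p [ 0.4831 -0.131   0.126 ] f [ 0.2 -0.7  1. ] open 40.0
x [-0.003 -0.003 -1.   ] y [-0.134  0.991 -0.003]
([0.0001, 0.0057, -0.0185], [0.001, -0.001, 0.0017])
[[268.28389627 213.067222  ]] [[467.59728034 379.72590362]]
```

View pics/s1.png

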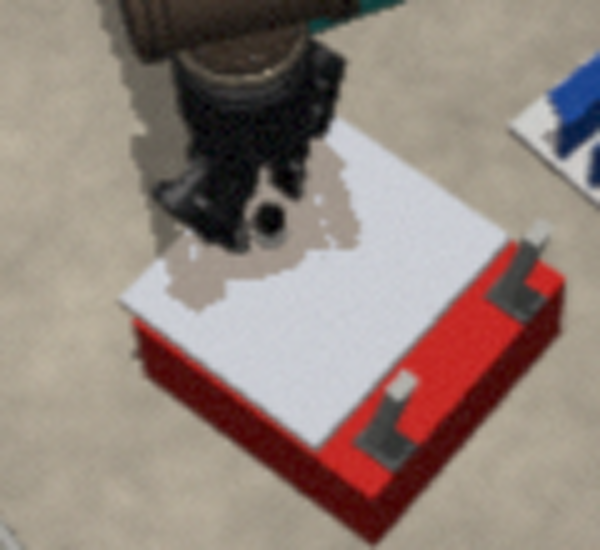

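The crop shows the knob at (270,220), between the open fingers; I predicted (268,213). Next I descend and pinch it.

>>> play_rows([
  {"delta_pos": [0,0.0057,-0.008],"delta_rot": [0.001,-0.001,0.0017],"claw": 40},
  {"delta_pos": [0,0.0057,-0.0185],"delta_rot": [0.001,-0.001,0.0017],"claw": 40},
  {"delta_pos": [0,0.0057,-0.0185],"delta_rot": [0.001,-0.001,0.0017],"claw": 40},
  {"delta_pos": [0,0.0057,-0.0185],"delta_rot": [0.001,-0.001,0.0017],"claw": 30},
  {"delta_pos": [0,0.0057,-0.0185],"delta_rot": [0.001,-0.001,0.0017],"claw": 10},
  {"delta_pos": [0,0.0057,-0.0185],"delta_rot": [0.001,-0.001,0.0017],"claw": 10},
  {"delta_pos": [0,0.0057,-0.0185],"delta_rot": [0.001,-0.001,0.0017],"claw": 10},
  {"delta_pos": [0,0.0057,-0.0185],"delta_rot": [0.001,-0.001,0.0017],"claw": 10},
], newtons=40)

```text
time: 2.95
eef_pos: [0.4842, -0.1251, 0.1092]
tcp_rot: [-0.05, 0.704, 0.049, 0.706]
contact_force: [0.3, 3.0, 1.8]
opening: 0.203
```

Run:
```python
from h import *
s=st(); p0=knob(0,0)[1]
# arc relative to current pose
off=s['eef_pos']-p0; print(off)
for i,th in enumerate(range(6,109,6)):
    b=min(25,max(0,(th-45)*.5)); k,p=knob(th,b); print(th,b,*delta(p+off,tool(b,'y'),s))
```

```text
t 2.95 q [-0.46  0.08  2.11  0.    0.95 -2.17] p [ 0.4842 -0.1251  0.1092] f [0.3 3.  1.8] open 17.3
x [ 0.003 -0.001 -1.   ] y [-0.14   0.99  -0.001]
[0.00105388 0.00024747 0.00172196]
6 0 [0.0033, 0.0005, 0.0114] [0.0003, 0.001, -0.0002]
12 0 [0.0077, 0.0011, 0.0223] [0.0003, 0.001, -0.0002]
18 0 [0.0133, 0.0019, 0.0327] [0.0003, 0.001, -0.0002]
24 0 [0.0199, 0.0028, 0.0425] [0.0003, 0.001, -0.0002]
30 0 [0.0275, 0.0039, 0.0515] [0.0003, 0.001, -0.0002]
36 0 [0.0359, 0.0051, 0.0597] [0.0003, 0.001, -0.0002]
42 0 [0.0452, 0.0064, 0.0669] [0.0003, 0.001, -0.0002]
48 1.5 [0.0555, 0.0078, 0.0731] [-0.0009, 0.0092, -0.0002]
54 4.5 [0.0666, 0.0094, 0.0782] [-0.0032, 0.0257, -0.0003]
60 7.5 [0.0782, 0.011, 0.0822] [-0.0055, 0.0422, -0.0003]
66 10.5 [0.0902, 0.0127, 0.0849] [-0.0079, 0.0587, -0.0003]
72 13.5 [0.1024, 0.0144, 0.0863] [-0.0102, 0.0752, -0.0003]
78 16.5 [0.1147, 0.0161, 0.0865] [-0.0125, 0.0917, -0.0003]
84 19.5 [0.127, 0.0178, 0.0855] [-0.0148, 0.1082, -0.0003]
90 22.5 [0.139, 0.0195, 0.0831] [-0.0172, 0.1247, -0.0003]
96 25 [0.1507, 0.0212, 0.0796] [-0.0191, 0.1385, -0.0003]
102 25 [0.1616, 0.0227, 0.0751] [-0.0191, 0.1385, -0.0003]
108 25 [0.1719, 0.0242, 0.0695] [-0.0191, 0.1385, -0.0003]
```

>>> play_rows([
  {"delta_pos": [0.0014,0.0002,0.005],"delta_rot": [0,0.001,0],"claw": 10},
  {"delta_pos": [0.0033,0.0005,0.0114],"delta_rot": [0,0.001,0],"claw": 10},
  {"delta_pos": [0.0077,0.0011,0.0223],"delta_rot": [0,0.001,0],"claw": 10},
  {"delta_pos": [0.0133,0.0019,0.0327],"delta_rot": [0,0.001,0],"claw": 10},
  {"delta_pos": [0.0199,0.0028,0.0425],"delta_rot": [0,0.001,0],"claw": 10},
  {"delta_pos": [0.0275,0.0039,0.0515],"delta_rot": [0,0.001,0],"claw": 10},
  {"delta_pos": [0.0275,0.0039,0.0515],"delta_rot": [0,0.001,0],"claw": 10},
])

```text
time: 3.53
eef_pos: [0.5122, -0.1224, 0.1637]
tcp_rot: [-0.052, 0.707, 0.049, 0.704]
contact_force: [-5.8, -2.7, 0.2]
opening: 0.196
```

Run:
```python
from h import *
s=st()
a=ctrl.read_camera('scene')[180:300,180:310]; cv2.imwrite('pics/s2.png',cv2.resize(a,None,fx=5,fy=5,interpolation=2))
off=np.array([.0011,.0002,.0017])
for i,th in enumerate(range(30,109,6)):
    b=min(25,max(0,(th-45)*.5)); k,p=knob(th,b); print(th,b,*delta(p+off,tool(b,'y'),s))
```

```text
t 3.53 q [-0.43  0.06  2.02 -0.01  1.07 -2.14] p [ 0.5122 -0.1224  0.1637] f [-5.8 -2.7  0.2] open 16.7
x [-0.003 -0.004 -1.   ] y [-0.142  0.99  -0.004]
30 0 [-0.0005, 0.0011, -0.003] [0.0014, -0.001, -0.001]
36 0 [0.008, 0.0023, 0.0052] [0.0014, -0.001, -0.001]
42 0 [0.0173, 0.0036, 0.0124] [0.0014, -0.001, -0.001]
48 1.5 [0.0275, 0.005, 0.0186] [0.0002, 0.0073, -0.001]
54 4.5 [0.0387, 0.0066, 0.0237] [-0.0021, 0.0238, -0.001]
60 7.5 [0.0503, 0.0082, 0.0277] [-0.0044, 0.0403, -0.0011]
66 10.5 [0.0623, 0.0099, 0.0304] [-0.0068, 0.0568, -0.0011]
72 13.5 [0.0745, 0.0116, 0.0318] [-0.0091, 0.0733, -0.0011]
78 16.5 [0.0867, 0.0134, 0.032] [-0.0115, 0.0898, -0.0012]
84 19.5 [0.099, 0.0151, 0.031] [-0.0138, 0.1063, -0.0012]
90 22.5 [0.1111, 0.0168, 0.0286] [-0.0162, 0.1228, -0.0012]
96 25 [0.1228, 0.0184, 0.0251] [-0.0181, 0.1365, -0.0012]
102 25 [0.1336, 0.0199, 0.0206] [-0.0181, 0.1365, -0.0012]
108 25 [0.1439, 0.0214, 0.015] [-0.0181, 0.1365, -0.0012]
```

View pics/s2.png

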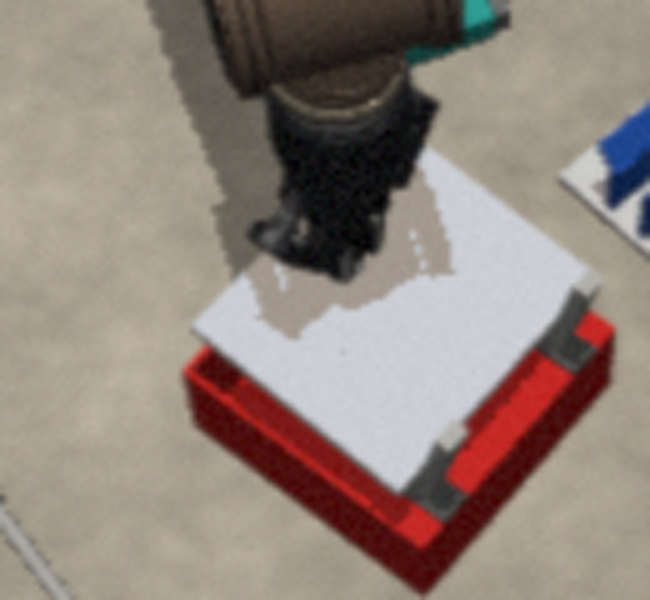

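Run:
```python
from h import *
for px,l in (((405,492),'rear near corner'),((598,278),'rear far'),((195,328),'front near')):
    for z in(.07,.08,.13):
        w=onz('scene',np.array(px)/5+180,z)[0]-TUB; print(l,z,(w@EX).round(4),(w@EY).round(4))
top=ctrl.read_camera('top'); cv2.imwrite('pics/t2.png',cv2.resize(top[140:260,250:390],None,fx=5,fy=5,interpolation=2))
```

```text
rear near corner 0.07 0.0907 -0.0706
rear near corner 0.08 0.0939 -0.074
rear near corner 0.13 0.1104 -0.0912
rear far 0.07 0.0886 0.1083
rear far 0.08 0.0919 0.1034
rear far 0.13 0.1084 0.0792
front near 0.07 -0.0727 -0.0682
front near 0.08 -0.0681 -0.0717
front near 0.13 -0.0452 -0.089
```

View pics/t2.png

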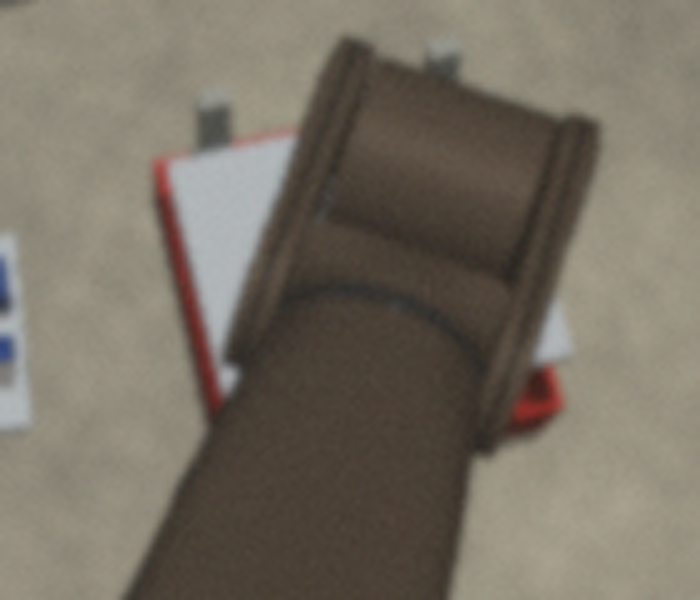

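The lid came up flat and shifted about 30 mm back to the uprights, because pad friction stopped the swing. I'll pull it back, pitch it together with the tool so its rear edge comes down on the ledge, and use the lowest grip.

Run:
```python
from h import *
s=st(); off=np.array([.0011,.0002,.002])
k0=knob(40,0)[0]; 
for b in (0,10,20,30,40): 
    kk,p=knob(40,b); print('rot',b,*delta(p+off+[0,0,.004],tool(b,'y'),s))
for th in range(40,111,5):
    k,p=knob(th,40); print(th,*delta(p+off,tool(40,'y'),s))
```

```text
t 3.63 q [-0.43  0.06  2.02 -0.01  1.06 -2.14] p [ 0.5114 -0.1223  0.162 ] f [-5.2 -4.  -0.2] open 17.4
x [-0.003 -0.004 -1.   ] y [-0.142  0.99  -0.003]
rot 0 [0.0148, 0.003, 0.0161] [0.0013, -0.0011, -0.0008]
rot 10 [0.0168, 0.0033, 0.0159] [-0.0065, 0.0539, -0.0009]
rot 20 [0.0187, 0.0036, 0.0154] [-0.0143, 0.1089, -0.001]
rot 30 [0.0205, 0.0038, 0.0146] [-0.0222, 0.1639, -0.0011]
rot 40 [0.0222, 0.004, 0.0134] [-0.03, 0.2189, -0.0012]
40 [0.0222, 0.004, 0.0094] [-0.03, 0.2189, -0.0012]
45 [0.0302, 0.0052, 0.015] [-0.03, 0.2189, -0.0012]
50 [0.0388, 0.0064, 0.0198] [-0.03, 0.2189, -0.0012]
55 [0.0477, 0.0076, 0.0238] [-0.03, 0.2189, -0.0012]
60 [0.0569, 0.0089, 0.0271] [-0.03, 0.2189, -0.0012]
65 [0.0664, 0.0103, 0.0295] [-0.03, 0.2189, -0.0012]
70 [0.076, 0.0116, 0.0311] [-0.03, 0.2189, -0.0012]
75 [0.0857, 0.013, 0.0318] [-0.03, 0.2189, -0.0012]
80 [0.0955, 0.0143, 0.0316] [-0.03, 0.2189, -0.0012]
85 [0.1052, 0.0157, 0.0306] [-0.03, 0.2189, -0.0012]
90 [0.1148, 0.0171, 0.0288] [-0.03, 0.2189, -0.0012]
95 [0.1242, 0.0184, 0.0261] [-0.03, 0.2189, -0.0012]
100 [0.1333, 0.0197, 0.0226] [-0.03, 0.2189, -0.0012]
105 [0.1421, 0.0209, 0.0183] [-0.03, 0.2189, -0.0012]
110 [0.1505, 0.0221, 0.0133] [-0.03, 0.2189, -0.0012]
```

>>> play_rows([
  {"delta_pos": [-0.012,0,0.012],"delta_rot": [0,-0.001,0],"claw": 10},
  {"delta_pos": [-0.028,-0.002,0.016],"delta_rot": [0,0,0],"claw": 10},
  {"delta_pos": [-0.026,-0.002,0.016],"delta_rot": [-0.0025,0.018,0],"claw": 10},
  {"delta_pos": [-0.019,-0.001,0.0159],"delta_rot": [-0.0065,0.0539,-0.001],"claw": 10},
  {"delta_pos": [-0.014,0,0.0156],"delta_rot": [-0.0105,0.081,-0.001],"claw": 10},
  {"delta_pos": [-0.008,0.001,0.0154],"delta_rot": [-0.0143,0.1089,-0.001],"claw": 10},
  {"delta_pos": [-0.001,0.002,0.015],"delta_rot": [-0.018,0.136,-0.001],"claw": 10},
  {"delta_pos": [0.006,0.003,0.0146],"delta_rot": [-0.0222,0.1639,-0.001],"claw": 10},
  {"delta_pos": [0.014,0.0035,0.014],"delta_rot": [-0.026,0.191,-0.001],"claw": 10},
  {"delta_pos": [0.0222,0.004,0.0134],"delta_rot": [-0.03,0.2189,-0.0012],"claw": 10},
  {"delta_pos": [0.0222,0.004,0.0134],"delta_rot": [-0.03,0.2189,-0.0012],"claw": 10},
])

```text
time: 4.55
eef_pos: [0.5361, -0.1177, 0.1731]
tcp_rot: [-0.064, 0.904, 0.03, 0.421]
contact_force: [-0.2, -0.5, -3.4]
opening: 0.204
```

Run:
```python
from h import *
s=st(); off=np.array([.0011,.0002,.002])
a=ctrl.read_camera('scene')[180:300,180:310]; cv2.imwrite('pics/s3.png',cv2.resize(a,None,fx=5,fy=5,interpolation=2))
for n,P in (('foot-',FOOT-.088*EY),('foot+',FOOT+.088*EY)): print(n,(proj('scene',P)-180)*5)
for th in range(40,111,5):
    k,p=knob(th,40); print(th,*delta(p+off,tool(40,'y'),s))
```

```text
t 4.55 q [-0.29  0.44  1.64 -0.27  1.71 -1.95] p [ 0.5361 -0.1177  0.1731] f [-0.2 -0.5 -3.4] open 17.4
x [-0.638 -0.09  -0.765] y [-0.141  0.99   0.001]
foot- [[363.66443702 497.7236452 ]]
foot+ [[558.83035006 288.28960159]]
40 [-0.0025, -0.0005, -0.0017] [-0.0002, -0.0006, -0.0004]
45 [0.0056, 0.0006, 0.0039] [-0.0002, -0.0006, -0.0004]
50 [0.0141, 0.0018, 0.0087] [-0.0002, -0.0006, -0.0004]
55 [0.023, 0.0031, 0.0127] [-0.0002, -0.0006, -0.0004]
60 [0.0323, 0.0044, 0.016] [-0.0002, -0.0006, -0.0004]
65 [0.0417, 0.0057, 0.0184] [-0.0002, -0.0006, -0.0004]
70 [0.0514, 0.007, 0.02] [-0.0002, -0.0006, -0.0004]
75 [0.0611, 0.0084, 0.0207] [-0.0002, -0.0006, -0.0004]
80 [0.0709, 0.0098, 0.0206] [-0.0002, -0.0006, -0.0004]
85 [0.0806, 0.0111, 0.0196] [-0.0002, -0.0006, -0.0004]
90 [0.0902, 0.0125, 0.0177] [-0.0002, -0.0006, -0.0004]
95 [0.0996, 0.0138, 0.015] [-0.0002, -0.0006, -0.0004]
100 [0.1087, 0.0151, 0.0115] [-0.0002, -0.0006, -0.0004]
105 [0.1175, 0.0163, 0.0072] [-0.0002, -0.0006, -0.0004]
110 [0.1259, 0.0175, 0.0022] [-0.0002, -0.0006, -0.0004]
```

View pics/s3.png

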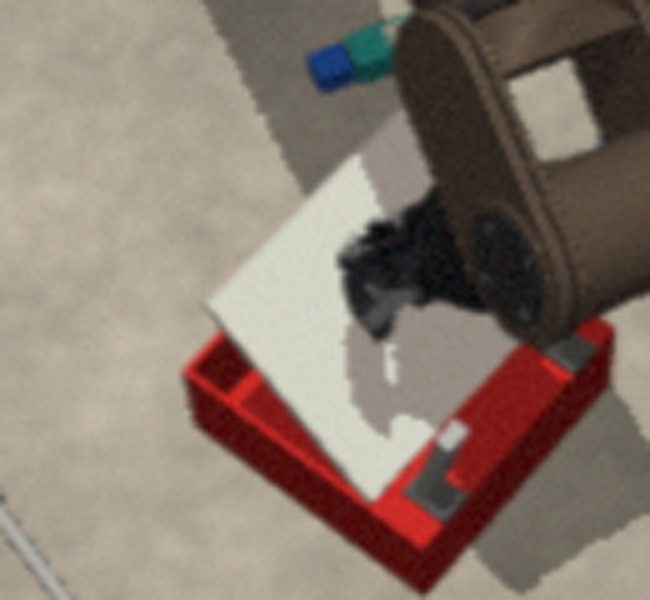

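The rear near corner is at (375,500) against a predicted (364,498), so the lid now pivots on the ledge. I continue the arc at 20 N.

>>> play_rows([
  {"delta_pos": [0.0,0,0.0],"delta_rot": [0,0,0],"claw": 10},
  {"delta_pos": [0.0056,0.0006,0.0039],"delta_rot": [0,0,0],"claw": 10},
  {"delta_pos": [0.0141,0.0018,0.0087],"delta_rot": [0,0,0],"claw": 10},
  {"delta_pos": [0.023,0.0031,0.0127],"delta_rot": [0,0,0],"claw": 10},
  {"delta_pos": [0.0323,0.0044,0.016],"delta_rot": [0,0,0],"claw": 10},
  {"delta_pos": [0.0417,0.0057,0.0184],"delta_rot": [0,0,0],"claw": 10},
  {"delta_pos": [0.0514,0.007,0.02],"delta_rot": [0,0,0],"claw": 10},
  {"delta_pos": [0.0611,0.0084,0.0207],"delta_rot": [0,0,0],"claw": 10},
  {"delta_pos": [0.0611,0.0084,0.0207],"delta_rot": [0,0,0],"claw": 10},
], newtons=20)

```text
time: 5.35
eef_pos: [0.5977, -0.1097, 0.1971]
tcp_rot: [-0.064, 0.903, 0.029, 0.423]
contact_force: [-2.3, 0.2, -0.7]
opening: 0.205
```

Run:
```python
from h import *
s=st(); off=np.array([.0011,.0002,.002])
a=ctrl.read_camera('scene')[160:300,180:310]; cv2.imwrite('pics/s4.png',cv2.resize(a,None,fx=4,fy=4,interpolation=2))
for th in range(70,116,5):
    k,p=knob(th,40); print(th,*delta(p+off,tool(40,'y'),s))
    t=np.radians(th); print('  edge near px',((proj('scene',FOOT-.088*EY+.15*(-np.cos(t)*EX+np.sin(t)*EZ))-[180,160])*4).round())
```

```text
t 5.35 q [-0.26  0.53  1.46 -0.26  1.8  -1.94] p [ 0.5977 -0.1097  0.1971] f [-2.3  0.2 -0.7] open 17.5
x [-0.634 -0.091 -0.768] y [-0.14   0.99  -0.001]
70 [-0.0102, -0.001, -0.004] [0.0003, 0.001, -0.0003]
  edge near px [[222. 339.]]
75 [-0.0005, 0.0004, -0.0033] [0.0003, 0.001, -0.0003]
  edge near px [[236. 347.]]
80 [0.0093, 0.0018, -0.0035] [0.0003, 0.001, -0.0003]
  edge near px [[251. 356.]]
85 [0.019, 0.0032, -0.0045] [0.0003, 0.001, -0.0003]
  edge near px [[266. 366.]]
90 [0.0286, 0.0045, -0.0063] [0.0003, 0.001, -0.0003]
  edge near px [[281. 377.]]
95 [0.038, 0.0058, -0.009] [0.0003, 0.001, -0.0003]
  edge near px [[297. 389.]]
100 [0.0471, 0.0071, -0.0125] [0.0003, 0.001, -0.0003]
  edge near px [[312. 402.]]
105 [0.0559, 0.0083, -0.0168] [0.0003, 0.001, -0.0003]
  edge near px [[328. 415.]]
110 [0.0643, 0.0095, -0.0218] [0.0003, 0.001, -0.0003]
  edge near px [[343. 429.]]
115 [0.0722, 0.0106, -0.0276] [0.0003, 0.001, -0.0003]
  edge near px [[358. 444.]]
```

View pics/s4.png

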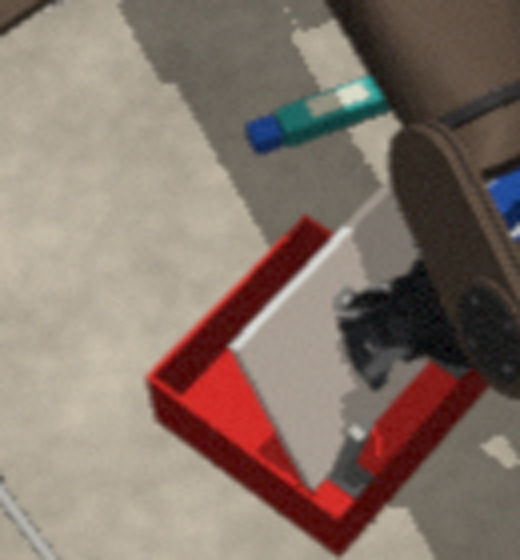

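The upper near corner is at (232,348), matching 75° tilt. I continue to about 105°.

>>> play_rows([
  {"delta_pos": [0.0093,0.0018,-0.0005],"delta_rot": [0,0.001,0],"claw": 10},
  {"delta_pos": [0.019,0.0032,-0.003],"delta_rot": [0,0.001,0],"claw": 10},
  {"delta_pos": [0.0286,0.0045,-0.006],"delta_rot": [0,0.001,0],"claw": 10},
  {"delta_pos": [0.038,0.0058,-0.009],"delta_rot": [0,0.001,0],"claw": 10},
  {"delta_pos": [0.0471,0.0071,-0.0125],"delta_rot": [0,0.001,0],"claw": 10},
  {"delta_pos": [0.052,0.0078,-0.0147],"delta_rot": [0,0.001,0],"claw": 10},
  {"delta_pos": [0.0559,0.0083,-0.0168],"delta_rot": [0,0.001,0],"claw": 10},
  {"delta_pos": [0.0559,0.0083,-0.0168],"delta_rot": [0,0.001,0],"claw": 10},
])

```text
time: 6.07
eef_pos: [0.6532, -0.101, 0.1808]
tcp_rot: [-0.064, 0.904, 0.029, 0.421]
contact_force: [-0.0, 3.0, 2.0]
opening: 0.206
```

Run:
```python
from h import *
s=st(); off=np.array([.0011,.0002,.002])
a=ctrl.read_camera('scene')[160:300,180:310]; cv2.imwrite('pics/s5.png',cv2.resize(a,None,fx=4,fy=4,interpolation=2))
m=R.from_quat(s['tcp_rot']).as_matrix(); print('retreat 100', (-.1*m[:,0]).round(4))
```

```text
t 6.07 q [-0.23  0.66  1.3  -0.24  1.84 -1.92] p [ 0.6532 -0.101   0.1808] f [-0.  3.  2.] open 17.6
x [-0.637 -0.09  -0.766] y [-0.14   0.99  -0.001]
retreat 100 [0.0637 0.009  0.0766]
```

View pics/s5.png

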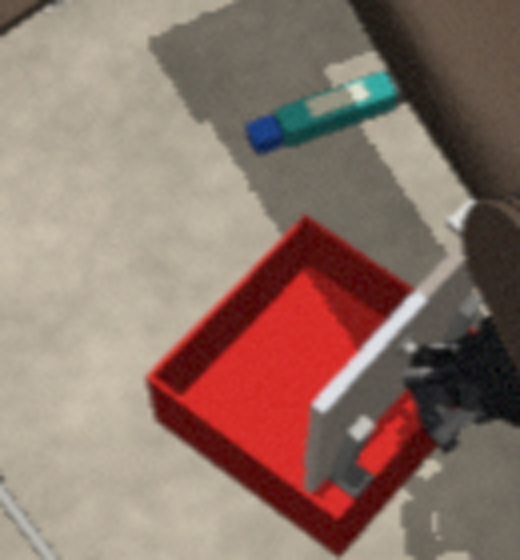

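Upper corner at (318,408) means about 102°, already past upright. I nudge it a little farther until it rests, then let go and retreat.

>>> play_rows([
  {"delta_pos": [0.003,0.0005,-0.002],"delta_rot": [0,0,0],"claw": 10},
  {"delta_pos": [0.006,0.0009,-0.004],"delta_rot": [0,0,0],"claw": 10},
  {"delta_pos": [0.006,0.0009,-0.004],"delta_rot": [0,0,0],"claw": 10},
])

```text
time: 6.37
eef_pos: [0.6593, -0.0998, 0.1767]
tcp_rot: [-0.063, 0.904, 0.03, 0.422]
contact_force: [0.3, 1.7, 2.1]
opening: 0.2
```

>>> play_rows([
  {"delta_pos": [0.003,0.0005,-0.002],"delta_rot": [0,0,0],"claw": 10},
  {"delta_pos": [0.003,0.0005,-0.002],"delta_rot": [0,0,0],"claw": 14},
  {"delta_pos": [0.003,0.0005,-0.002],"delta_rot": [0,0,0],"claw": 19},
  {"delta_pos": [0.003,0.0005,-0.002],"delta_rot": [0,0,0],"claw": 24},
  {"delta_pos": [0.003,0.0005,-0.002],"delta_rot": [0,0,0],"claw": 30},
  {"delta_pos": [0.003,0.0005,-0.002],"delta_rot": [0,0,0],"claw": 40},
  {"delta_pos": [0.003,0.0005,-0.002],"delta_rot": [0,0,0],"claw": 40},
  {"delta_pos": [0.01,0.001,0.01],"delta_rot": [0,0,0],"claw": 40},
  {"delta_pos": [0.03,0.004,0.034],"delta_rot": [0,0,0],"claw": 40},
  {"delta_pos": [0.05,0.008,0.065],"delta_rot": [0,0,0],"claw": 40},
  {"delta_pos": [0.07,0.01,0.1],"delta_rot": [0,0,0],"claw": 40},
  {"delta_pos": [0.08,0.01,0.15],"delta_rot": [0,0,0],"claw": 40},
  {"delta_pos": [0.08,0.01,0.18],"delta_rot": [0,0,0],"claw": 40},
  {"delta_pos": [0.08,0.01,0.2],"delta_rot": [0,0,0],"claw": 40},
])

```text
time: 7.53
eef_pos: [0.7399, -0.0899, 0.383]
tcp_rot: [-0.064, 0.902, 0.028, 0.425]
contact_force: [0.2, -0.2, 1.6]
opening: 0.469
```

Run:
```python
from h import *
s=st()
a=ctrl.read_camera('scene'); b=ctrl.read_camera('top'); cv2.imwrite('pics/s6r.png',a);cv2.imwrite('pics/t6r.png',b)
A=cv2.resize(a[170:300,190:320],None,fx=4,fy=4,interpolation=2); B=cv2.resize(b[150:245,270:340],None,fx=4,fy=4,interpolation=2)
o=np.zeros((520,800,3),np.uint8);o[:,:520]=A;o[:380,520:]=B; cv2.imwrite('pics/s6.png',o)
for th in (102,104,106,108):
  for f in (0,.004):
    t=np.radians(th); e=[FOOT+f*EX+k*.088*EY+.15*(-np.cos(t)*EX+np.sin(t)*EZ) for k in(-1,1)]
    print(th,f,((proj('scene',e)-[190,170])*4).round().tolist(),((proj('top',e)-[270,150])*4+[520,0]).round().tolist())
```

```text
t 7.53 q [-0.19  0.76  0.78 -0.27  2.24 -2.  ] p [ 0.7399 -0.0899  0.383 ] f [ 0.2 -0.2  1.6] open 40.1
x [-0.63  -0.091 -0.771] y [-0.14   0.99  -0.003]
102 0 [[278.0, 367.0], [449.0, 187.0]] [[856.0, -30.0], [571.0, 29.0]]
102 0.004 [[283.0, 371.0], [454.0, 190.0]] [[854.0, -36.0], [570.0, 22.0]]
104 0 [[285.0, 373.0], [455.0, 192.0]] [[853.0, -37.0], [570.0, 21.0]]
104 0.004 [[289.0, 376.0], [459.0, 195.0]] [[852.0, -43.0], [568.0, 15.0]]
106 0 [[291.0, 378.0], [461.0, 197.0]] [[851.0, -44.0], [568.0, 14.0]]
106 0.004 [[296.0, 382.0], [465.0, 200.0]] [[850.0, -50.0], [566.0, 8.0]]
108 0 [[297.0, 384.0], [466.0, 202.0]] [[849.0, -51.0], [566.0, 7.0]]
108 0.004 [[302.0, 387.0], [471.0, 205.0]] [[847.0, -57.0], [565.0, 1.0]]
```

View pics/s6.png

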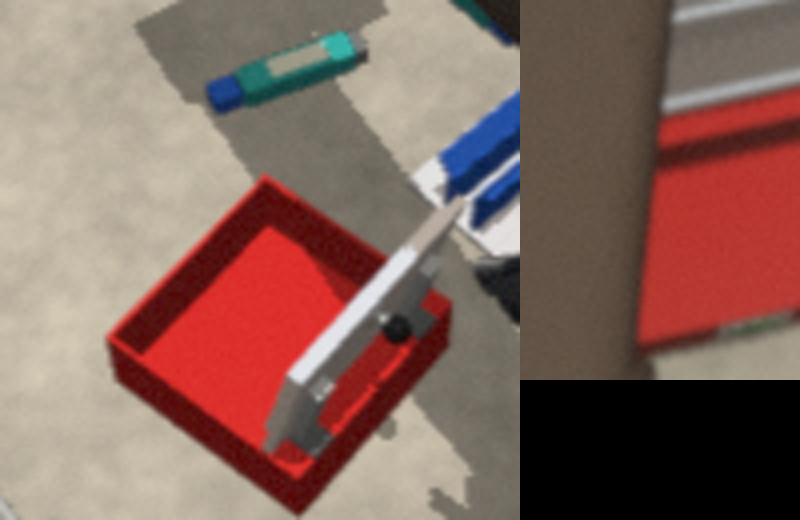

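The lid leans on both uprights, with its upper corners at (292,378) and (460,200), which fits 106°. The knob is at (397,327). Next is the edge grasp.

```bash
cat >> h.py <<'E'
def deltas2(p,Rm):
    s=ctrl.get_state(); c=R.from_quat(s['tcp_rot'])
    for q in (Rm,Rm@np.diag([1,-1,-1])):
        print((np.array(p)-s['eef_pos']).round(4).tolist(),((R.from_matrix(q)*c.inv()).as_rotvec()/np.pi).round(4).tolist())
PH=np.radians(16.); UP=np.sin(PH)*EX+np.cos(PH)*EZ; NO=np.cos(PH)*EX-np.sin(PH)*EZ
EDGE=FOOT+.15*UP+.004*NO
E
python3 - <<'E'
from h import *
st(); print(EDGE, 'knob px',(proj('scene',FOOT+.11*UP+.026*NO)-[190,170])*4)
deltas2(EDGE+.07*UP,tool(16,'x')); deltas2(EDGE+.010*UP,tool(16,'x'))
E
```

```text
t 7.63 q [-0.19  0.76  0.78 -0.27  2.24 -2.  ] p [ 0.7399 -0.09    0.3842] f [0.3 0.2 0.5] open 39.7
x [-0.627 -0.092 -0.773] y [-0.139  0.99  -0.005]
[ 0.63682096 -0.10377269  0.2130867 ] knob px [[393.45113649 330.09978278]]
[-0.084, -0.011, -0.1038] [-0.2157, -0.1341, -0.445]
[-0.084, -0.011, -0.1038] [0.2465, -0.0671, 0.4456]
[-0.1004, -0.0133, -0.1615] [-0.2157, -0.1341, -0.445]
[-0.1004, -0.0133, -0.1615] [0.2465, -0.0671, 0.4456]
```

>>> play_rows([
  {"delta_pos": [-0.04,-0.005,0],"delta_rot": [-0.2157,-0.1341,-0.445],"claw": 34},
  {"delta_pos": [-0.084,-0.011,0],"delta_rot": [-0.2157,-0.1341,-0.445],"claw": 34},
  {"delta_pos": [-0.084,-0.011,0],"delta_rot": [-0.2157,-0.1341,-0.445],"claw": 34},
  {"delta_pos": [-0.084,-0.011,0],"delta_rot": [-0.2157,-0.1341,-0.445],"claw": 34},
  {"delta_pos": [-0.084,-0.011,0],"delta_rot": [-0.2157,-0.1341,-0.445],"claw": 34},
  {"delta_pos": [-0.084,-0.011,0],"delta_rot": [-0.2157,-0.1341,-0.445],"claw": 34},
  {"delta_pos": [-0.084,-0.011,0],"delta_rot": [-0.2157,-0.1341,-0.445],"claw": 34},
  {"delta_pos": [-0.084,-0.011,0],"delta_rot": [-0.2157,-0.1341,-0.445],"claw": 34},
  {"delta_pos": [-0.084,-0.011,0],"delta_rot": [-0.2157,-0.1341,-0.445],"claw": 34},
  {"delta_pos": [-0.084,-0.011,0],"delta_rot": [-0.2157,-0.1341,-0.445],"claw": 34},
  {"delta_pos": [-0.084,-0.011,0],"delta_rot": [-0.2157,-0.1341,-0.445],"claw": 34},
  {"delta_pos": [-0.084,-0.011,-0.03],"delta_rot": [-0.2157,-0.1341,-0.445],"claw": 34},
  {"delta_pos": [-0.084,-0.011,-0.06],"delta_rot": [-0.2157,-0.1341,-0.445],"claw": 34},
  {"delta_pos": [-0.084,-0.011,-0.09],"delta_rot": [-0.2157,-0.1341,-0.445],"claw": 34},
  {"delta_pos": [-0.084,-0.011,-0.1038],"delta_rot": [-0.2157,-0.1341,-0.445],"claw": 34},
  {"delta_pos": [-0.084,-0.011,-0.1038],"delta_rot": [-0.2157,-0.1341,-0.445],"claw": 34},
  {"delta_pos": [-0.084,-0.011,-0.1038],"delta_rot": [-0.2157,-0.1341,-0.445],"claw": 34},
])

```text
time: 9.05
eef_pos: [0.6555, -0.1011, 0.2791]
tcp_rot: [0.384, 0.594, -0.534, 0.463]
contact_force: [-0.2, 0.8, 0.6]
opening: 0.399
```

Run:
```python
from h import *
st(); deltas2(EDGE+.035*UP,tool(16,'x')); deltas2(EDGE+.010*UP,tool(16,'x'))
```

```text
t 9.05 q [-0.27  0.38  1.43 -0.11  1.59 -0.4 ] p [ 0.6555 -0.1011  0.2791] f [-0.2  0.8  0.6] open 34.1
x [-0.276 -0.038 -0.961] y [ 0.951  0.134 -0.278]
[-0.0091, -0.0013, -0.0324] [-0.0003, -0.0009, -0.0001]
[-0.0091, -0.0013, -0.0324] [0.2743, 0.038, 0.9607]
[-0.0159, -0.0023, -0.0564] [-0.0003, -0.0009, -0.0001]
[-0.0159, -0.0023, -0.0564] [0.2743, 0.038, 0.9607]
```

>>> play_rows([
  {"delta_pos": [-0.005,-0.0007,-0.018],"delta_rot": [0,0,0],"claw": 34},
  {"delta_pos": [-0.0091,-0.0013,-0.0324],"delta_rot": [0,0,0],"claw": 34},
  {"delta_pos": [-0.0125,-0.0018,-0.0445],"delta_rot": [0,-0.001,0],"claw": 34},
  {"delta_pos": [-0.0159,-0.0023,-0.0564],"delta_rot": [0,-0.001,0],"claw": 34},
  {"delta_pos": [-0.0159,-0.0023,-0.0564],"delta_rot": [0,-0.001,0],"claw": 34},
  {"delta_pos": [-0.0159,-0.0023,-0.0564],"delta_rot": [0,-0.001,0],"claw": 34},
])

```text
time: 9.55
eef_pos: [0.6399, -0.1036, 0.2236]
tcp_rot: [0.386, 0.593, -0.533, 0.464]
contact_force: [0.3, 0.0, -0.2]
opening: 0.4
```

Run:
```python
from h import *
st()
a=ctrl.read_camera('scene'); cv2.imwrite('pics/s7.png',cv2.resize(a[150:290,210:330],None,fx=4,fy=4,interpolation=2))
```

```text
t 9.55 q [-0.28  0.39  1.52 -0.11  1.49 -0.39] p [ 0.6399 -0.1036  0.2236] f [ 0.3  0.  -0.2] open 34.2
x [-0.272 -0.038 -0.962] y [ 0.952  0.134 -0.275]
```

View pics/s7.png

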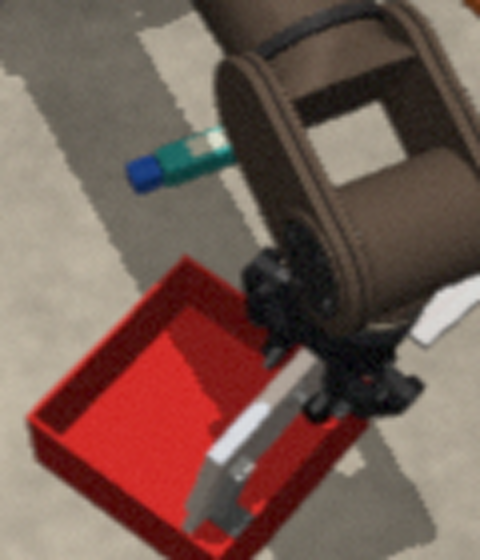

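The fingers straddle the lid's upper edge, one at (270,350) and one at (320,410). I close and lift; after this only one viewable picture remains.

>>> play_rows([
  {"delta_pos": [0,0,0],"delta_rot": [0,0,0],"claw": 20},
  {"delta_pos": [0,0,0],"delta_rot": [0,0,0],"claw": 10},
  {"delta_pos": [0,0,0],"delta_rot": [0,0,0],"claw": 2},
  {"delta_pos": [0,0,0],"delta_rot": [0,0,0],"claw": 2},
  {"delta_pos": [0,0,0],"delta_rot": [0,0,0],"claw": 2},
  {"delta_pos": [0,0,0],"delta_rot": [0,0,0],"claw": 2},
], newtons=70)

```text
time: 10.1
eef_pos: [0.6408, -0.104, 0.2258]
tcp_rot: [0.386, 0.592, -0.533, 0.465]
contact_force: [-0.1, -0.2, 6.3]
opening: 0.069
```

Run:
```python
from h import *
s=st()
RC=np.array([.5445,.1283,0]); y=np.radians(.8); rx=np.array([np.cos(y),np.sin(y),0])
# lid-hanging centre: total thickness -4..10 about mid-plate => shift
print('lift',(np.array([0,0,.18])).tolist())
Rv=tool(0,'x',rx); deltas2(RC+[0,0,.008+.15+.010],Rv); deltas2(RC,tool(0,'x'))
```

```text
t 10.1 q [-0.28  0.39  1.52 -0.11  1.49 -0.39] p [ 0.6408 -0.104   0.2258] f [-0.1 -0.2  6.3] open 5.9
x [-0.269 -0.039 -0.962] y [ 0.953  0.134 -0.272]
lift [0.0, 0.0, 0.18]
[-0.0963, 0.2323, -0.0578] [0.0072, -0.0874, -0.0398]
[-0.0963, 0.2323, -0.0578] [0.1317, 0.0108, 0.9512]
[-0.0963, 0.2323, -0.2258] [0.0126, -0.0868, -0.0001]
[-0.0963, 0.2323, -0.2258] [0.1359, 0.0198, 0.9905]
```

Run:
```python
from h import *
t=cv2.imread('pics/top0.png'); h=cv2.cvtColor(t,cv2.COLOR_BGR2HSV)
for x in (215,225,235,245):
    print(x,[(y,*h[y,x]) for y in range(188,230)] if x==225 else '')
RC=np.array([.5445,.1283,0])
for x,z in ((-.055,.008),(.055,.008),(-.0225,.068),(.0225,.068),(-.0275,.068),(.0275,.068),(-.011,.008),(.011,.008)):
    print(x,z,proj('top',RC+[x,0,z]).round(1), proj('scene',RC+[x,0,z]).round(1))
```

```text
215 
225 [(188, np.uint8(25), np.uint8(24), np.uint8(138)), (189, np.uint8(18), np.uint8(9), np.uint8(148)), (190, np.uint8(78), np.uint8(8), np.uint8(157)), (191, np.uint8(109), np.uint8(13), np.uint8(162)), (192, np.uint8(107), np.uint8(34), np.uint8(158)), (193, np.uint8(109), np.uint8(70), np.uint8(143)), (194, np.uint8(112), np.uint8(115), np.uint8(126)), (195, np.uint8(111), np.uint8(150), np.uint8(112)), (196, np.uint8(111), np.uint8(149), np.uint8(111)), (197, np.uint8(111), np.uint8(146), np.uint8(112)), (198, np.uint8(111), np.uint8(157), np.uint8(112)), (199, np.uint8(111), np.uint8(149), np.uint8(111)), (200, np.uint8(112), np.uint8(140), np.uint8(104)), (201, np.uint8(112), np.uint8(135), np.uint8(91)), (202, np.uint8(113), np.uint8(105), np.uint8(73)), (203, np.uint8(112), np.uint8(64), np.uint8(72)), (204, np.uint8(113), np.uint8(11), np.uint8(91)), (205, np.uint8(100), np.uint8(6), np.uint8(130)), (206, np.uint8(102), np.uint8(8), np.uint8(154)), (207, np.uint8(103), np.uint8(14), np.uint8(161)), (208, np.uint8(108), np.uint8(28), np.uint8(153)), (209, np.uint8(109), 
[... 703 characters left out ...]
), np.uint8(11), np.uint8(167)), (224, np.uint8(95), np.uint8(9), np.uint8(165)), (225, np.uint8(102), np.uint8(8), np.uint8(163)), (226, np.uint8(95), np.uint8(10), np.uint8(161)), (227, np.uint8(90), np.uint8(7), np.uint8(148)), (228, np.uint8(30), np.uint8(10), np.uint8(130)), (229, np.uint8(24), np.uint8(28), np.uint8(126))]
235 
245 
-0.055 0.008 [[232.1 226.6]] [[306.  202.2]]
0.055 0.008 [[230.1 188. ]] [[330.2 223.5]]
-0.0225 0.068 [[229.5 210.5]] [[314.2 197.8]]
0.0225 0.068 [[228.6 194. ]] [[324.5 206.6]]
-0.0275 0.068 [[229.6 212.3]] [[313.1 196.8]]
0.0275 0.068 [[228.5 192.2]] [[325.6 207.6]]
-0.011 0.008 [[231.3 211. ]] [[315.5 210.6]]
0.011 0.008 [[230.9 203.2]] [[320.4 214.8]]
```

>>> play_rows([
  {"delta_pos": [0.004,0.0005,0.015],"delta_rot": [0,0,0],"claw": 2},
  {"delta_pos": [0.01,0.0015,0.035],"delta_rot": [0,0,0],"claw": 2},
  {"delta_pos": [0.012,0.002,0.065],"delta_rot": [0,0,0],"claw": 2},
  {"delta_pos": [0.012,0.002,0.1],"delta_rot": [0,0,0],"claw": 2},
  {"delta_pos": [0.005,0.002,0.135],"delta_rot": [0,0,0],"claw": 2},
  {"delta_pos": [0,0.002,0.15],"delta_rot": [0.004,-0.03,0],"claw": 2},
  {"delta_pos": [-0.02,0.03,0.155],"delta_rot": [0.0075,-0.0876,-0.04],"claw": 2},
  {"delta_pos": [-0.04,0.06,0.155],"delta_rot": [0.0075,-0.0876,-0.04],"claw": 2},
  {"delta_pos": [-0.06,0.09,0.155],"delta_rot": [0.0075,-0.0876,-0.04],"claw": 2},
  {"delta_pos": [-0.075,0.12,0.155],"delta_rot": [0.0075,-0.0876,-0.04],"claw": 2},
  {"delta_pos": [-0.09,0.15,0.15],"delta_rot": [0.0075,-0.0876,-0.04],"claw": 2},
  {"delta_pos": [-0.0946,0.18,0.14],"delta_rot": [0.0075,-0.0876,-0.04],"claw": 2},
  {"delta_pos": [-0.0946,0.21,0.12],"delta_rot": [0.0075,-0.0876,-0.04],"claw": 2},
  {"delta_pos": [-0.0946,0.2325,0.1],"delta_rot": [0.0075,-0.0876,-0.04],"claw": 2},
  {"delta_pos": [-0.0946,0.2325,0.08],"delta_rot": [0.0075,-0.0876,-0.04],"claw": 2},
  {"delta_pos": [-0.0946,0.2325,0.07],"delta_rot": [0.0075,-0.0876,-0.04],"claw": 2},
  {"delta_pos": [-0.0946,0.2325,0.07],"delta_rot": [0.0075,-0.0876,-0.04],"claw": 2},
])

```text
time: 11.52
eef_pos: [0.5442, 0.1287, 0.2911]
tcp_rot: [0.495, 0.506, -0.498, 0.501]
contact_force: [-0.6, 0.2, -2.2]
opening: 0.07
```

Run:
```python
from h import *
s=st()
for n in('scene','top'): cv2.imwrite(f'pics/{n}8.png',ctrl.read_camera(n))
y=np.radians(.9); rx=np.array([np.cos(y),np.sin(y),0]); S=np.array([.5432,.1285,0])
for z in (.16,.178,.169): deltas2(S+.003*rx+[0,0,z],tool(0,'x',rx))
m=R.from_quat(s['tcp_rot']).as_matrix(); foot=s['eef_pos']+.161*m[:,0]
ey=m[:,2]; 
for n in('scene','top'): print(n,'foot corners/edge corners px',proj(n,[foot-.088*ey,foot+.088*ey,s['eef_pos']+.011*m[:,0]-.088*ey,s['eef_pos']+.011*m[:,0]+.088*ey]).round(1).tolist())
a=cv2.imread('pics/scene8.png')[130:240,260:390]; b=cv2.imread('pics/top8.png')[140:250,190:270]
cv2.imwrite('pics/s8.png',np.hstack([cv2.resize(i,None,fx=3.8,fy=3.8,interpolation=2) for i in (a,b)]))
```

```text
t 11.52 q [0.05 0.01 1.82 0.   1.32 0.04] p [0.5442 0.1287 0.2911] f [-0.6  0.2 -2.2] open 5.9
x [-0.007  0.001 -1.   ] y [ 1.     0.014 -0.007]
[-0.0, 0.0005, -0.1354] [-0.0003, -0.0001, 0.001]
[-0.0, 0.0005, -0.1354] [-0.0002, 0.0005, -0.999]
[-0.0, 0.0005, -0.1174] [-0.0003, -0.0001, 0.001]
[-0.0, 0.0005, -0.1174] [-0.0002, 0.0005, -0.999]
[-0.0, 0.0005, -0.1264] [-0.0003, -0.0001, 0.001]
[-0.0, 0.0005, -0.1264] [-0.0002, 0.0005, -0.999]
scene foot corners/edge corners px [[340.5, 174.1], [299.7, 206.9], [346.5, 141.8], [302.2, 176.2]]
top foot corners/edge corners px [[192.0, 200.1], [261.1, 194.4], [180.9, 184.2], [259.0, 177.8]]
```

Run:
```python
from h import *
for n,cols in (('scene',range(294,346,4)),('top',range(186,268,6))):
    a=cv2.imread(f'pics/{n}0.png').astype(int);b=cv2.imread(f'pics/{n}8.png'); h=cv2.cvtColor(b,cv2.COLOR_BGR2HSV)
    d=abs(a-b).sum(2)>60
    for x in cols:
        ys=np.where(d[150:225,x])[0]+150
        print(n,x,ys.min() if len(ys) else None,ys.max() if len(ys) else None,'|',[int(v) for v in h[176:222:2,x,2]],[int(v) for v in h[176:222:2,x,1]])
```

```text
scene 294 177 210 | [152, 105, 107, 109, 104, 105, 102, 105, 106, 154, 175, 174, 169, 165, 145, 109, 107, 105, 180, 208, 194, 122, 163] [39, 39, 43, 35, 34, 41, 38, 41, 41, 36, 38, 38, 38, 39, 39, 37, 36, 36, 17, 5, 3, 25, 36]
scene 298 176 224 | [121, 110, 102, 102, 103, 104, 105, 120, 170, 174, 169, 157, 156, 158, 130, 104, 104, 133, 144, 202, 200, 195, 123] [36, 35, 38, 35, 40, 37, 39, 40, 36, 37, 36, 36, 38, 37, 39, 37, 25, 15, 12, 5, 8, 7, 19]
scene 302 174 223 | [154, 103, 103, 104, 104, 101, 102, 100, 100, 101, 103, 102, 101, 99, 101, 94, 101, 101, 101, 93, 80, 74, 73] [8, 35, 32, 32, 32, 30, 38, 31, 36, 33, 35, 35, 30, 36, 38, 14, 182, 217, 174, 129, 140, 155, 157]
scene 306 171 220 | [113, 103, 99, 99, 102, 97, 100, 102, 100, 101, 104, 101, 99, 100, 96, 105, 105, 103, 99, 71, 69, 81, 144] [11, 37, 33, 31, 35, 26, 38, 38, 33, 33, 34, 38, 33, 36, 85, 197, 199, 205, 201, 183, 192, 85, 11]
scene 310 168 217 | [101, 100, 101, 100, 101, 99, 101, 102, 99, 99, 100, 96, 87, 101, 103, 105, 104, 69, 69, 72, 123, 122, 78] [40, 33, 33, 36, 30, 39, 33, 35, 33, 36, 33, 40, 29, 197, 198, 19
[... 4050 characters left out ...]
5, 8, 18, 90, 132, 43, 14, 16, 18, 12]
top 252 151 224 | [166, 183, 131, 143, 157, 91, 86, 86, 88, 127, 145, 154, 141, 157, 182, 169, 112, 109, 110, 129, 147, 181, 189] [14, 8, 2, 5, 3, 31, 36, 42, 35, 36, 16, 18, 22, 15, 7, 17, 39, 84, 21, 12, 3, 7, 9]
top 258 171 214 | [162, 163, 123, 104, 102, 93, 90, 89, 87, 94, 124, 145, 151, 148, 150, 150, 113, 101, 98, 108, 129, 144, 147] [24, 9, 27, 39, 33, 36, 31, 37, 35, 38, 37, 37, 41, 38, 41, 41, 43, 40, 42, 38, 42, 41, 38]
top 264 157 215 | [154, 153, 154, 151, 149, 148, 149, 151, 151, 152, 156, 160, 158, 152, 151, 153, 152, 155, 157, 156, 159, 158, 153] [43, 40, 38, 37, 36, 38, 39, 39, 39, 40, 39, 35, 40, 40, 41, 38, 39, 39, 39, 36, 38, 40, 38]
```

The lid's bottom edge at columns 302 and 330 is at rows 205.5 and 183, against predictions of 205 and 182.5. It hangs as modelled, so I lower it.

>>> play_rows([
  {"delta_pos": [0,0.0005,-0.025],"delta_rot": [0,0,0.001],"claw": 2},
  {"delta_pos": [0,0.0005,-0.05],"delta_rot": [0,0,0.001],"claw": 2},
  {"delta_pos": [0,0.0005,-0.07],"delta_rot": [0,0,0.001],"claw": 2},
  {"delta_pos": [0,0.0005,-0.085],"delta_rot": [0,0,0.001],"claw": 2},
  {"delta_pos": [0,0.0005,-0.1],"delta_rot": [0,0,0.001],"claw": 2},
  {"delta_pos": [0,0.0005,-0.11],"delta_rot": [0,0,0.001],"claw": 2},
  {"delta_pos": [0,0.0005,-0.117],"delta_rot": [0,0,0.001],"claw": 2},
  {"delta_pos": [0,0.0005,-0.117],"delta_rot": [0,0,0.001],"claw": 2},
  {"delta_pos": [0,0.0005,-0.117],"delta_rot": [0,0,0.001],"claw": 2},
])

```text
time: 12.37
eef_pos: [0.5469, 0.1283, 0.1793]
tcp_rot: [0.497, 0.504, -0.496, 0.504]
contact_force: [0.6, -0.1, -1.5]
opening: 0.069
```

>>> play_rows([
  {"delta_pos": [0,0,-0.003],"delta_rot": [0,0,0],"claw": 2},
  {"delta_pos": [0,0,-0.006],"delta_rot": [0,0,0],"claw": 2},
  {"delta_pos": [0,0,-0.008],"delta_rot": [0,0,0],"claw": 2},
  {"delta_pos": [0,0,-0.008],"delta_rot": [0,0,0],"claw": 2},
])

```text
time: 12.7
eef_pos: [0.5467, 0.1283, 0.171]
tcp_rot: [0.497, 0.504, -0.496, 0.504]
contact_force: [0.1, -0.7, -2.1]
opening: 0.069
```

>>> play_rows([
  {"delta_pos": [0,0,-0.001],"delta_rot": [0,0,0],"claw": 2},
  {"delta_pos": [0,0,-0.002],"delta_rot": [0,0,0],"claw": 2},
  {"delta_pos": [0,0,-0.002],"delta_rot": [0,0,0],"claw": 2},
])

```text
time: 12.95
eef_pos: [0.5468, 0.1283, 0.1692]
tcp_rot: [0.497, 0.504, -0.496, 0.504]
contact_force: [0.2, 0.7, -1.6]
opening: 0.072
```

>>> play_rows([
  {"delta_pos": [0,0,-0.001],"delta_rot": [0,0,0],"claw": 2},
  {"delta_pos": [0,0,-0.0025],"delta_rot": [0,0,0],"claw": 2},
  {"delta_pos": [0,0,-0.0025],"delta_rot": [0,0,0],"claw": 2},
])

```text
time: 13.2
eef_pos: [0.5481, 0.1282, 0.1691]
tcp_rot: [0.497, 0.503, -0.495, 0.505]
contact_force: [-1.2, -1.6, 5.7]
opening: 0.075
```

Contact came at the expected height, so the lid is standing on the slot floor. I release and retreat up.

>>> play_rows([
  {"delta_pos": [-0.0013,0,-0.0005],"delta_rot": [0,0,0],"claw": 6},
  {"delta_pos": [-0.0013,0,0],"delta_rot": [0,0,0],"claw": 10},
  {"delta_pos": [-0.0013,0,0],"delta_rot": [0,0,0],"claw": 16},
  {"delta_pos": [-0.0013,0,0],"delta_rot": [0,0,0],"claw": 30},
  {"delta_pos": [-0.0013,0,0],"delta_rot": [0,0,0],"claw": 36},
  {"delta_pos": [-0.0013,0,0],"delta_rot": [0,0,0],"claw": 36},
  {"delta_pos": [-0.0013,0,0.01],"delta_rot": [0,0,0],"claw": 36},
  {"delta_pos": [-0.0013,0,0.03],"delta_rot": [0,0,0],"claw": 36},
  {"delta_pos": [-0.0013,0,0.065],"delta_rot": [0,0,0],"claw": 36},
  {"delta_pos": [-0.0013,0,0.1],"delta_rot": [0,0,0],"claw": 50},
  {"delta_pos": [-0.03,0.04,0.11],"delta_rot": [0,0,0],"claw": 50},
  {"delta_pos": [-0.05,0.08,0.11],"delta_rot": [0,0,0],"claw": 50},
  {"delta_pos": [-0.07,0.11,0.11],"delta_rot": [0,0,0],"claw": 50},
  {"delta_pos": [-0.09,0.15,0.11],"delta_rot": [0,0,0],"claw": 50},
  {"delta_pos": [-0.1,0.19,0.11],"delta_rot": [0,0,0],"claw": 50},
  {"delta_pos": [-0.1,0.19,0.11],"delta_rot": [0,0,0],"claw": 50},
])

```text
time: 14.53
eef_pos: [0.4456, 0.3226, 0.2803]
tcp_rot: [0.497, 0.505, -0.493, 0.505]
contact_force: [-0.9, -0.2, -0.2]
opening: 0.585
```

Run:
```python
from h import *
s=st()
for n in('scene','top'): cv2.imwrite(f'pics/{n}9.png',ctrl.read_camera(n))
# lid standing: knob check in both views
t=cv2.imread('pics/top9.png'); S=np.array([.5432,.1285,.008]); 
for n in('scene','top'):
    h=cv2.cvtColor(cv2.imread(f'pics/{n}9.png'),cv2.COLOR_BGR2HSV)
    E=[S+[dx,dy,.15] for dy in(-.088,.088) for dx in(-.001,.007)]
    p=proj(n,E); print(n,p.round(1).tolist(), 'knob',proj(n,S+[.029,0,.11]).round(1))
    (x0,y0),(x1,y1)=p.min(0).astype(int)-8,p.max(0).astype(int)+8
    m=((h[...,1]<30)&(h[...,2]>150)).astype(np.uint8); m2=np.zeros_like(m); m2[y0:y1,x0:x1]=m[y0:y1,x0:x1]
    c=max(cv2.findContours(m2,0,2)[0],key=cv2.contourArea); print('  seg',cv2.boxPoints(cv2.minAreaRect(c)).round(1).tolist())
# injector, tool: jaw along its width
c=np.array([.4262,.3488,0]); y=np.radians(.8); rx=np.array([np.cos(y),np.sin(y),0])
for z in (.12,.018): deltas2(c+[0,0,z],tool(0,'y',rx))
```

```text
t 14.53 q [ 0.44 -0.01  1.86  0.    1.28  0.42] p [0.4456 0.3226 0.2803] f [-0.9 -0.2 -0.2] open 49.9
x [ 0.004  0.004 -1.   ] y [1.    0.02  0.004]
scene [[299.5, 201.2], [301.4, 202.9], [341.5, 168.6], [343.4, 170.2]] knob [[327.1 198.4]]
  seg [[299.79998779296875, 201.8000030517578], [341.1000061035156, 168.6999969482422], [343.20001220703125, 171.1999969482422], [301.8999938964844, 204.3000030517578]]
top [[261.0, 192.4], [260.7, 189.3], [190.2, 197.4], [190.1, 194.3]] knob [[226.6 187.4]]
  seg [[188.5, 191.10000610351562], [260.5, 184.60000610351562], [261.1000061035156, 190.89999389648438], [189.0, 197.5]]
[-0.021, 0.0289, -0.1598] [-0.0013, 0.0009, 0.4982]
[-0.021, 0.0289, -0.1598] [0.0009, 0.0013, -0.5017]
[-0.021, 0.0289, -0.2618] [-0.0013, 0.0009, 0.4982]
[-0.021, 0.0289, -0.2618] [0.0009, 0.0013, -0.5017]
```

The lid's upper edge lies within about 1–2 px of the predicted standing pose in both views. Next is the injector.

>>> play_rows([
  {"delta_pos": [-0.021,0.0289,0],"delta_rot": [0,0,0.4982],"claw": 56},
  {"delta_pos": [-0.021,0.0289,0],"delta_rot": [0,0,0.4982],"claw": 56},
  {"delta_pos": [-0.021,0.0289,0],"delta_rot": [0,0,0.4982],"claw": 56},
  {"delta_pos": [-0.021,0.0289,-0.02],"delta_rot": [0,0,0.4982],"claw": 56},
  {"delta_pos": [-0.021,0.0289,-0.04],"delta_rot": [0,0,0.4982],"claw": 56},
  {"delta_pos": [-0.021,0.0289,-0.06],"delta_rot": [0,0,0.4982],"claw": 56},
  {"delta_pos": [-0.021,0.0289,-0.08],"delta_rot": [0,0,0.4982],"claw": 56},
  {"delta_pos": [-0.021,0.0289,-0.1],"delta_rot": [0,0,0.4982],"claw": 56},
  {"delta_pos": [-0.021,0.0289,-0.12],"delta_rot": [0,0,0.4982],"claw": 56},
  {"delta_pos": [-0.021,0.0289,-0.14],"delta_rot": [0,0,0.4982],"claw": 56},
  {"delta_pos": [-0.021,0.0289,-0.16],"delta_rot": [0,0,0.4982],"claw": 56},
  {"delta_pos": [-0.021,0.0289,-0.16],"delta_rot": [0,0,0.4982],"claw": 56},
  {"delta_pos": [-0.021,0.0289,-0.16],"delta_rot": [0,0,0.4982],"claw": 56},
  {"delta_pos": [-0.021,0.0289,-0.16],"delta_rot": [0,0,0.4982],"claw": 56},
  {"delta_pos": [-0.021,0.0289,-0.16],"delta_rot": [0,0,0.4982],"claw": 56},
])

```text
time: 15.88
eef_pos: [0.4272, 0.3477, 0.1201]
tcp_rot: [-0.002, 0.707, 0.005, 0.707]
contact_force: [0.5, -0.4, 0.4]
opening: 0.656
```

Run:
```python
from h import *
s=st(); c=np.array([.4265,.3486,0]); y=np.radians(.8); rx=np.array([np.cos(y),np.sin(y),0]); ry=np.array([-rx[1],rx[0],0])
i=cv2.imread('pics/scene0.png'); h=cv2.cvtColor(i,cv2.COLOR_BGR2HSV)
m=((h[...,1]>110)&(h[...,2]>60)).astype(np.uint8); m=cv2.morphologyEx(m,cv2.MORPH_CLOSE,np.ones((7,7))); q=np.zeros_like(m); q[138:172,318:360]=m[138:172,318:360]
k=max(cv2.findContours(q,0,2)[0],key=cv2.contourArea); M=cv2.moments(k)
P=[c+a*.07*rx+b*.014*ry+[0,0,z] for a in(-1,1) for b in(-1,1) for z in(0,.026)]
hull=cv2.convexHull(proj('scene',P).astype(np.float32)); N=cv2.moments(hull)
print('scene seg/pred',M['m10']/M['m00'],M['m01']/M['m00'],N['m10']/N['m00'],N['m01']/N['m00'],cv2.boundingRect(k),cv2.boundingRect(hull))
for z in (.06,.030): deltas2(c+[0,0,z],tool(0,'y',rx))
```

```text
t 15.88 q [ 0.5   0.17  1.99  0.    0.99 -1.09] p [0.4272 0.3477 0.1201] f [ 0.5 -0.4  0.4] open 56.0
x [-0.     0.004 -1.   ] y [-0.01   1.     0.004]
scene seg/pred 340.33404406538733 156.6005685856432 339.15365952905603 154.83485550046026 (326, 143, 30, 27) (321, 138, 37, 33)
[-0.0007, 0.0009, -0.0601] [-0.0014, -0.0001, 0.0012]
[-0.0007, 0.0009, -0.0601] [-0.0002, 0.0022, -0.9988]
[-0.0007, 0.0009, -0.0901] [-0.0014, -0.0001, 0.0012]
[-0.0007, 0.0009, -0.0901] [-0.0002, 0.0022, -0.9988]
```

>>> play_rows([
  {"delta_pos": [-0.0007,0.0009,-0.03],"delta_rot": [-0.0014,0,0.0012],"claw": 56},
  {"delta_pos": [-0.0007,0.0009,-0.055],"delta_rot": [-0.0014,0,0.0012],"claw": 56},
  {"delta_pos": [-0.0007,0.0009,-0.075],"delta_rot": [-0.0014,0,0.0012],"claw": 56},
  {"delta_pos": [-0.0007,0.0009,-0.085],"delta_rot": [-0.0014,0,0.0012],"claw": 56},
  {"delta_pos": [-0.0007,0.0009,-0.0895],"delta_rot": [-0.0014,0,0.0012],"claw": 50},
  {"delta_pos": [-0.0007,0.0009,-0.0895],"delta_rot": [-0.0014,0,0.0012],"claw": 40},
  {"delta_pos": [-0.0007,0.0009,-0.0895],"delta_rot": [-0.0014,0,0.0012],"claw": 20},
  {"delta_pos": [-0.0007,0.0009,-0.0895],"delta_rot": [-0.0014,0,0.0012],"claw": 20},
  {"delta_pos": [-0.0007,0.0009,-0.0895],"delta_rot": [-0.0014,0,0.0012],"claw": 20},
  {"delta_pos": [-0.0007,0.0009,-0.0895],"delta_rot": [-0.0014,0,0.0012],"claw": 20},
  {"delta_pos": [-0.0007,0.0009,-0.0895],"delta_rot": [-0.0014,0,0.0012],"claw": 20},
], newtons=40)

```text
time: 16.8
eef_pos: [0.4275, 0.3492, 0.032]
tcp_rot: [-0.005, 0.706, 0.005, 0.708]
contact_force: [0.4, 0.4, 3.9]
opening: 0.317
```

Run:
```python
from h import *
st(); 
for z in (.3,.15,.036): deltas2(TUB+[0,0,z],tool(0,'x'))
```

```text
t 16.8 q [ 0.5   0.31  2.01  0.    0.82 -1.08] p [0.4275 0.3492 0.032 ] f [0.4 0.4 3.9] open 27.1
x [ 0.002  0.001 -1.   ] y [-0.014  1.     0.001]
[0.0903, -0.4697, 0.268] [0.0002, 0.0007, -0.46]
[0.0903, -0.4697, 0.268] [-0.0007, 0.0002, 0.54]
[0.0903, -0.4697, 0.118] [0.0002, 0.0007, -0.46]
[0.0903, -0.4697, 0.118] [-0.0007, 0.0002, 0.54]
[0.0903, -0.4697, 0.004] [0.0002, 0.0007, -0.46]
[0.0903, -0.4697, 0.004] [-0.0007, 0.0002, 0.54]
```

>>> play_rows([
  {"delta_pos": [0,0,0.01],"delta_rot": [0,0,0],"claw": 20},
  {"delta_pos": [0,0,0.04],"delta_rot": [0,0,0],"claw": 20},
  {"delta_pos": [0,0,0.08],"delta_rot": [0,0,0],"claw": 20},
  {"delta_pos": [0,0,0.12],"delta_rot": [0,0,0],"claw": 20},
  {"delta_pos": [0,0,0.16],"delta_rot": [0,0,0],"claw": 20},
  {"delta_pos": [0,0,0.2],"delta_rot": [0,0,0],"claw": 20},
  {"delta_pos": [0,-0.02,0.24],"delta_rot": [0,0,-0.04],"claw": 20},
  {"delta_pos": [0.02,-0.05,0.25],"delta_rot": [0,0,-0.075],"claw": 20},
  {"delta_pos": [0.03,-0.09,0.25],"delta_rot": [0,0,-0.11],"claw": 20},
  {"delta_pos": [0.04,-0.13,0.25],"delta_rot": [0,0,-0.145],"claw": 20},
  {"delta_pos": [0.045,-0.17,0.25],"delta_rot": [0,0,-0.18],"claw": 20},
  {"delta_pos": [0.05,-0.21,0.25],"delta_rot": [0,0,-0.215],"claw": 20},
  {"delta_pos": [0.055,-0.25,0.25],"delta_rot": [0,0,-0.25],"claw": 20},
  {"delta_pos": [0.06,-0.29,0.25],"delta_rot": [0,0,-0.285],"claw": 20},
  {"delta_pos": [0.065,-0.33,0.25],"delta_rot": [0,0,-0.32],"claw": 20},
  {"delta_pos": [0.07,-0.37,0.25],"delta_rot": [0,0,-0.355],"claw": 20},
  {"delta_pos": [0.08,-0.41,0.24],"delta_rot": [0,0,-0.39],"claw": 20},
  {"delta_pos": [0.0903,-0.4497,0.22],"delta_rot": [0,0.0007,-0.425],"claw": 20},
  {"delta_pos": [0.0903,-0.4697,0.19],"delta_rot": [0,0.0007,-0.46],"claw": 20},
  {"delta_pos": [0.0903,-0.4697,0.17],"delta_rot": [0,0.0007,-0.46],"claw": 20},
])

```text
time: 18.47
eef_pos: [0.5172, -0.1247, 0.2005]
tcp_rot: [0.465, 0.532, -0.467, 0.532]
contact_force: [-1.4, 1.3, -1.8]
opening: 0.318
```

Run:
```python
from h import *
s=st(); print(s['qpos'])
for z in (.12,.06,.037): deltas2(TUB+[0,0,z],tool(0,'x'))
```

```text
t 18.47 q [-0.43  0.03  1.98 -0.    1.14 -0.56] p [ 0.5172 -0.1247  0.2005] f [-1.4  1.3 -1.8] open 27.2
x [-0.001 -0.002 -1.   ] y [ 0.991  0.131 -0.001]
[-0.42649679  0.02536678  1.97741444 -0.00220488  1.13921637 -0.55660961]
[0.0006, 0.0042, -0.0805] [0.0005, -0.0004, 0.0027]
[0.0006, 0.0042, -0.0805] [-0.0006, -0.0008, -0.9973]
[0.0006, 0.0042, -0.1405] [0.0005, -0.0004, 0.0027]
[0.0006, 0.0042, -0.1405] [-0.0006, -0.0008, -0.9973]
[0.0006, 0.0042, -0.1635] [0.0005, -0.0004, 0.0027]
[0.0006, 0.0042, -0.1635] [-0.0006, -0.0008, -0.9973]
```

>>> play_rows([
  {"delta_pos": [0.0006,0.0042,-0.02],"delta_rot": [0.0005,0,0.0027],"claw": 20},
  {"delta_pos": [0.0006,0.0042,-0.04],"delta_rot": [0.0005,0,0.0027],"claw": 20},
  {"delta_pos": [0.0006,0.0042,-0.06],"delta_rot": [0.0005,0,0.0027],"claw": 20},
  {"delta_pos": [0.0006,0.0042,-0.085],"delta_rot": [0.0005,0,0.0027],"claw": 20},
  {"delta_pos": [0.0006,0.0042,-0.11],"delta_rot": [0.0005,0,0.0027],"claw": 20},
  {"delta_pos": [0.0006,0.0042,-0.13],"delta_rot": [0.0005,0,0.0027],"claw": 20},
  {"delta_pos": [0.0006,0.0042,-0.148],"delta_rot": [0.0005,0,0.0027],"claw": 20},
  {"delta_pos": [0.0006,0.0042,-0.156],"delta_rot": [0.0005,0,0.0027],"claw": 20},
  {"delta_pos": [0.0006,0.0042,-0.16],"delta_rot": [0.0005,0,0.0027],"claw": 20},
  {"delta_pos": [0.0006,0.0042,-0.16],"delta_rot": [0.0005,0,0.0027],"claw": 20},
  {"delta_pos": [0.0006,0.0042,-0.16],"delta_rot": [0.0005,0,0.0027],"claw": 20},
])

```text
time: 19.38
eef_pos: [0.5185, -0.1207, 0.0415]
tcp_rot: [0.464, 0.533, -0.464, 0.534]
contact_force: [0.2, -0.9, -0.5]
opening: 0.318
```

>>> play_rows([
  {"delta_pos": [0,0,-0.002],"delta_rot": [0,0,0],"claw": 20},
  {"delta_pos": [0,0,-0.004],"delta_rot": [0,0,0],"claw": 20},
  {"delta_pos": [0,0,-0.005],"delta_rot": [0,0,0],"claw": 20},
  {"delta_pos": [0,0,-0.005],"delta_rot": [0,0,0],"claw": 20},
])

```text
time: 19.72
eef_pos: [0.5186, -0.1207, 0.0367]
tcp_rot: [0.464, 0.533, -0.464, 0.534]
contact_force: [-0.2, 0.0, -0.1]
opening: 0.319
```

>>> play_rows([
  {"delta_pos": [0,0,-0.001],"delta_rot": [0,0,0],"claw": 20},
  {"delta_pos": [0,0,-0.002],"delta_rot": [0,0,0],"claw": 20},
  {"delta_pos": [0,0,-0.002],"delta_rot": [0,0,0],"claw": 20},
])

```text
time: 19.97
eef_pos: [0.5188, -0.1208, 0.036]
tcp_rot: [0.464, 0.534, -0.464, 0.534]
contact_force: [-2.6, 1.7, 5.9]
opening: 0.317
```

The floor contact shows about 6 N. I release to 45 mm and go up.

>>> play_rows([
  {"delta_pos": [0,0,-0.0005],"delta_rot": [0,0,0],"claw": 26},
  {"delta_pos": [0,0,0],"delta_rot": [0,0,0],"claw": 32},
  {"delta_pos": [0,0,0],"delta_rot": [0,0,0],"claw": 40},
  {"delta_pos": [0,0,0],"delta_rot": [0,0,0],"claw": 46},
  {"delta_pos": [0,0,0],"delta_rot": [0,0,0],"claw": 46},
  {"delta_pos": [0,0,0.01],"delta_rot": [0,0,0],"claw": 46},
  {"delta_pos": [0,0,0.03],"delta_rot": [0,0,0],"claw": 46},
  {"delta_pos": [0,0,0.06],"delta_rot": [0,0,0],"claw": 46},
  {"delta_pos": [0,0,0.1],"delta_rot": [0,0,0],"claw": 46},
  {"delta_pos": [0,0,0.14],"delta_rot": [0,0,0],"claw": 46},
  {"delta_pos": [-0.01,0,0.18],"delta_rot": [0,0,0],"claw": 46},
  {"delta_pos": [-0.02,0,0.22],"delta_rot": [0,0,0],"claw": 46},
  {"delta_pos": [-0.02,-0.04,0.26],"delta_rot": [0,0,0],"claw": 46},
  {"delta_pos": [-0.02,-0.08,0.28],"delta_rot": [0,0,0],"claw": 46},
  {"delta_pos": [-0.02,-0.12,0.28],"delta_rot": [0,0,0],"claw": 46},
  {"delta_pos": [-0.02,-0.16,0.28],"delta_rot": [0,0,0],"claw": 46},
  {"delta_pos": [-0.02,-0.2,0.28],"delta_rot": [0,0,0],"claw": 46},
  {"delta_pos": [-0.02,-0.24,0.28],"delta_rot": [0,0,0],"claw": 46},
  {"delta_pos": [-0.02,-0.28,0.28],"delta_rot": [0,0,0],"claw": 46},
  {"delta_pos": [-0.02,-0.28,0.28],"delta_rot": [0,0,0],"claw": 46},
])

```text
time: 21.63
eef_pos: [0.4974, -0.4065, 0.3159]
tcp_rot: [0.464, 0.532, -0.466, 0.533]
contact_force: [-0.5, 0.8, 0.0]
opening: 0.54
```

Run:
```python
from h import *
st(); a=ctrl.read_camera('scene'); b=ctrl.read_camera('top')
A=cv2.resize(a[130:330,150:430],(700,500)); 
B=cv2.resize(b[90:270,110:420],(0,0),fx=1.35,fy=1.35)
A[:B.shape[0]//1,:]=A[:B.shape[0],:]
o=np.zeros((600,800,3),np.uint8); o[:357,:500]=cv2.resize(a[130:330,150:430],(500,357)); o[357:600,:419]=B[:243,:419]; cv2.imwrite('pics/fin.png',o)
```

```text
t 21.63 q [-0.84  0.18  1.6  -0.    1.36 -0.98] p [ 0.4974 -0.4065  0.3159] f [-0.5  0.8  0. ] open 46.1
x [-0.001 -0.003 -1.   ] y [ 0.991  0.134 -0.001]Traceback (most recent call last):
  File "<stdin>", line 6, in <module>
ValueError: could not broadcast input array from shape (243,418,3) into shape (243,419,3)
```

Run:
```python
from h import *
a=ctrl.read_camera('scene'); b=ctrl.read_camera('top')
cv2.imwrite('pics/fin.png',np.vstack([cv2.resize(a[130:330,150:430],(480,340)),cv2.resize(b[90:270,110:420],(480,255))]))
```

```text
(no output)
```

View pics/fin.png

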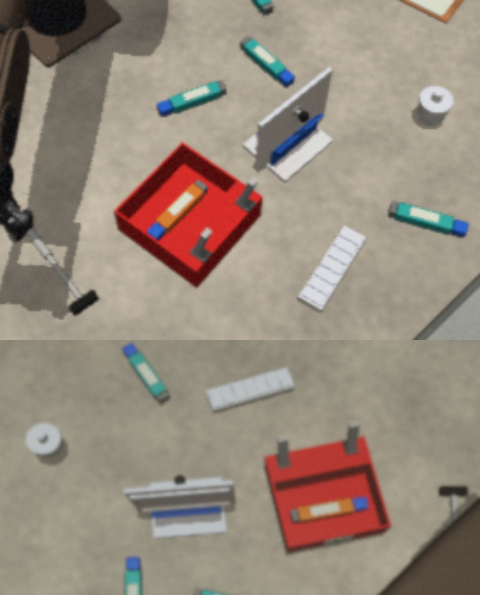

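The injector lies flat in the tub, the lid stands in the rack slot, and the bystanders haven't moved. I hand in.

```bash
python3 -c "
from plant import ctrl
print(ctrl.sign_off())"
```

```text
the job is handed in; nothing more can be done
None
```

The job is done and handed in at about 22 s of the 72 s allowed. I tipped the lid up by its knob onto the two uprights and let go. I then took it by its upper edge and stood it in the rack slot, and last laid the orange injector on the tub floor.

**What went wrong:** at first the lid did not swing in the pinch. It came up flat and touched the uprights with about 6 N. I pulled it back, tilted the tool so its rear edge came down on the ledge, and finished the tip from there.

**Last checks:**
- **Lid:** before release, contact force came at the expected slot-floor height. Afterwards its upper edge lay within about 2 px of the expected standing pose in the scene view. The top view was looser: one side of the edge was up to 5 px off, perhaps a slight lean within the slot's play.
- **Injector:** it met the tub floor at about 6 N before release, and the final picture shows it flat inside the tub along the tub's y axis.
- **Hammer, organiser and nebuliser cup:** none looks moved in the final picture. I judged this by eye, not by measurement.
- **Arm:** it was clear of everything, with contact force near zero.

I viewed all 12 pictures allowed, more than the planned 8.

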